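Read the DC-bus voltage of an inverter through its test port

TASK

Take the opening tool from the blue mat, push its blade into the slot under the lip of the inverter's orange hinged cover, lever the cover up and swing it right back so that it stays open, then lay the tool back on the blue mat. Next lift the red voltage probe out of its stand and lower its bare metal nose straight down the middle of the guide hole in the earthed steel plate that was under the cover, without touching the plate or the sides of the hole, until its spring tip presses gently on the brass terminal at the bottom and is pushed about half way in. Finish while holding it there, upright, still and centred in the hole, with the gripper still closed on the probe and nothing else carrying it; leave the spool, the jar and the circuit breaker where they are.

Things in the scene. Friction and masses are not known exactly. Their poses are not given: they have to be found in the camera images.
- tool: opening tool lying on the blue mat: yellow handle 100 long, 20 wide, 22 high (flat sides), with a straight steel blade 16 wide and 2 thick; 90 g. Origin: on the underside of the handle below the grip point; the handle reaches from 55 mm behind to 45 mm ahead of it. x along the tool towards the blade, z up. The blade's mid-plane is 11 mm above the underside; its tip is 130 mm ahead of the origin
- blade_tip (a point): middle of the blade's front edge, half way up its thickness
- mat: blue mat 220 (x) by 140 (y), 3 mm thick, fixed to the bench; origin at the centre of its underside
- inverter: graphite steel inverter housing, fixed to the bench: 200 long (x, from 65 mm in front of the origin to 135 mm behind it), 200 wide (y), top deck 84 mm above the bench, with a low aluminium heat sink (top 104 mm) across its rear, 69 mm and more behind the origin. Origin: on the bench, exactly below the centre of the guide hole. Its front (-x) faces the robot, turned by up to 0.3 rad
- cover (a joint): the orange cover's hinge angle in rad: 0 shut, 1.57 upright, stop at 2.0 leaning back. The cover is 120 (x) by 100 (y) by 4 mm, lies on the deck (underside 84, top 88 mm above the bench), weighs 90 g and has a stiff hinge: it stays wherever it is left. It takes about 1 N at the lip to lift it
- cover_lip (a point): middle of the cover's front lower edge, on the moving cover; when shut it is flush with the housing's front face
- cover_hinge (a point): centre of the cover's hinge axis (along the inverter's y), 120 mm behind the lip, 86 mm above the bench; fixed to the housing
- slot (a point): centre of the mouth of the pry slot in the front face, just under the cover's lip: 60 wide, 8 high (76 to 84 mm above the bench), 15 deep, entered along the inverter's +x
- shield: earthed steel shield plate under the cover, 100 by 92, with a deep guide collar: its top is 80 mm, the lower end of the bore 46 mm above the bench; the bore goes straight through, 26 mm diameter (12-sided, so 13 mm from the axis to the flats). Origin on the hole's axis at the bore's lower end
- hole (a point): centre of the mouth of the guide hole, in the plate's top face, 80 mm above the bench
- terminal: brass terminal, 18 mm diameter, fixed under the guide hole and centred on its axis, 20 mm high; origin at its underside
- terminal_top (a point): centre of the terminal's flat top, 40 mm below the mouth of the hole (40 mm above the bench)
- stand: fixed probe stand: black tube 44 outside, 24 inside, top 95 mm above the bench, on a 100 by 100 by 8 steel foot; origin at the centre of its underside
- probe: cordless voltage probe upright in the tube, 170 g: red handle 30 (x) by 26 (y), flat-sided, 91 to 186 mm above the origin; below it a black finger guard, 40 diameter (85 to 91 mm), resting on the tube's top; then the bare steel nose, 8 diameter, and brass spring tip, 6 diameter. Origin: end of the unpressed tip, on the axis, now 10 mm above the bench; z up to the handle
- tip (a joint): how far the probe's spring tip is pushed in, m: 0 free, 0.008 fully in (stop). The spring starts at about 1 N and reaches 3.9 N fully in, 2.5 N half way
- probe_tip (a point): the end of the spring tip, on the moving tip
- spool: bystander: red solder spool 52 diameter, 46 high, standing; origin at the centre of its underside
- jar: bystander: amber flux jar with a black cap, 48 diameter, 55 high; origin at the centre of its underside
- breaker: bystander: cream circuit breaker lying on its side, 80 by 74 by 18 high; origin on its underside
Things that resemble listed ones, but are neither listed nor needed, are in the scene too. Of the things that look like the tool, take the one that is farthest from the robot's base at the start.

How it is judged:
On the way, in this order (a step that is already met when the one before it is completed fails the run):
1. the cover is being levered up by the blade of the tool held in the gripper (value of joint cover above 0.25 rad and contact force between tool and cover above 0.1 N and contact force between the fingers and tool above 1 N), for 0.1 s.
2. the cover stays swung right back and the tool lies released on the mat (value of joint cover above 1.7 rad and x of tool in the frame of mat between -0.12 and 0.12 m and y of tool in the frame of mat between -0.08 and 0.08 m and height (world z) of tool below 0.012 m and contact force between the fingers and tool below 0.1 N and contact force between tool and inverter below 0.1 N and linear speed of tool below 0.02 m/s), for 0.2 s.
3. the held probe's tip is inside the guide hole, centred and upright (contact force between the fingers and probe above 1 N and horizontal distance between probe_tip and hole below 0.004 m and angle between probe's own z axis and vertical below 0.07 rad and z of probe_tip in the frame of hole below -0.005 m), for 0.1 s.
At the end, for the whole second after the job is handed in: Cover open past 1.7 rad; tool still and released on the mat; the gripper holds the still probe, tip within 4 mm of the hole axis, tilt under 0.07 rad, spring tip 1.5 to 6.8 mm in, pressing the terminal with 0.7 to 6 N, touching neither plate nor stand (all of step 2 and contact force between the fingers and probe above 1 N and horizontal distance between probe_tip and hole below 0.004 m and angle between probe's own z axis and vertical below 0.07 rad and contact force between probe and terminal between 0.7 and 6 N and value of joint tip between 0.0015 and 0.0068 m and z of probe_tip in the frame of hole below -0.036 m and linear speed of probe below 0.01 m/s and contact force between probe and shield below 0.1 N and contact force between probe and stand below 0.1 N); the arm keeps its last pose, push and grip.
It fails at once if the probe touches the earthed plate or the sides of the guide hole (contact force between probe and shield above 0.2 N).
It fails at once if the probe is pressed on the terminal with more than 10 N (contact force between probe and terminal above 10 N).
It fails at once if the spool is moved by more than 15 mm (distance of spool from where it was at the start of the episode above 0.015 m).
It fails at once if the jar is moved by more than 15 mm (distance of jar from where it was at the start of the episode above 0.015 m).
It fails at once if the breaker is moved by more than 15 mm (distance of breaker from where it was at the start of the episode above 0.015 m).
It also fails if it takes over 72 s, if anything falls off the work surface, if the arm or the gripper's body presses on something with over 40 N, if the wrist force passes 120 N, or if a joint passes its speed limit or range.

ROBOT

A 6-joint arm with a two-finger parallel gripper is mounted at the origin on the work surface. World frame = base frame: x ahead of the robot, y to its left, z up, the work surface at z = 0. Lengths are in m, angles in rad, forces in N, time in s.
With the tool pointing down it reaches from about 0.3 to 0.75 m from the base axis. Payload 8.5 kg.
Tool frame: the origin (TCP) lies where the fingers leave the gripper's body, on its centre line; the fingertips stand 64 mm ahead of it and the grasp point (between the pads) lies 45 mm ahead of it; z points along the fingers, y is the direction in which the jaws open and shut (so a half turn about z gives the same grasp; the last joint's range is limited). The gripper opens to 88 mm and grips with 3 to 60 N. Pads are 18 mm wide; open, the fingers measure 123 mm over their backs; the gripper's body (75 mm by 187 mm) begins 45 mm behind the grasp point.
Start: joints at [1.09, 0.381, 1.297, -0, 1.464, -0.215], TCP at [0.144, 0.531, 0.303] pointing down, gripper open.
Joint ranges: [-3.11, 3.11], [-0.89, 2.33], [0.22, 2.48], [-1.42, 4.56], [0.17, 2.85], [-2.88, 2.88]. Speed limits (rad/s): [2.39, 2.39, 3.14, 3.14, 3.14, 3.14].

INTERFACE

Orientations are given as a unit quaternion [x, y, z, w].
In Python, from workcell import arm gives the robot as it stands. The module is installed in compiled form; this text tells all that it offers.
- The arm moves only by the tool drive_tool, never from a script. Its argument "increments" is a list of rows, each an object with "dp": the shift along the tool's x, y, z in m, a list of three; "rot": the turn, a rotation vector about the tool's x, y, z in degrees, a list of three; "gripper": the opening, from -1 (shut) to 1 (fully open). In form: [{"dp": [tx, ty, tz], "rot": [rx, ry, rz], "gripper": gripper}, ...]. A call has 1 to 10 rows; each row is the pose to reach, as a shift and turn from the pose measured when the call began, along the tool's axes at that moment; what a row does not reach only later rows make up. A row lasts 1/10 s, in which the tool goes at most 50 mm and 8.59 degrees, less where a joint would pass 70% of its speed; a pose out of reach is approached as far as the arm can. A call with a gripper value outside its range is refused whole. The fingers move at their own pace and stop on an object; "force" is the grip in N (left out, the last holds). Time passes only in rows, so rows that repeat a pose let the fingers close. It gives the time, the measured TCP pose, the force and the opening at its end, in the units of the state.
- arm.read_state(): the state, without advancing time (a new reading comes with each control period).
- arm.get_image(name): name is "scene" or "top" or "wrist"; returns a dict with "color" (400x640x3 uint8, blue, green, red), "fov_y" (degrees; the focal length in pixels is half the picture's height over the tangent of half this angle, whatever the lens; pixels are square), "cx", "cy" (the principal point, pixels), "view" (4x4, takes a point from world to camera coordinates). Camera axes: x right, y up, looking along -z (the intrinsics and any distortion apply to the point x, -y, -z); pixel columns grow to the right and rows downward; lengths in m; the calibration is good to about 2 mm. The wrist camera is an equidistant fisheye: a pixel r from the principal point sees the ray r / f radians off the axis. A picture is of the moment at which its call begins. There is no depth.
- arm.hand_in(): hands the job in, once; it reports no verdict.
The state is a dict: "clock": time; "joint_positions": joint angles; "dq": joint speeds; "effort": joint torques, N m; "eef_pos": TCP position; "tcp_rot": TCP orientation; "contact_force": force on the tool from outside, world axes, zero at the start; "torque": the same for the moment, N m; "opening": finger opening in m.
Only numpy, scipy, OpenCV 4.12 (cv2) and the standard library are available. Lean on these libraries where they do the work, as an engineer would, in place of code of your own. Each camera call takes 0.05 s, during which the arm holds its last target.

## Working session

There is one attempt and no reset: what is moved stays moved. The work goes in short steps, Python scripts to look and compute and a tool call to move; the robot and the scene stay as the last step left them, time stands still between calls to the robot, and variables do not carry over. Pictures are saved under pics/ and viewed, and the job is handed in when it is done.

Besides the shell and the picture viewer there is one more tool, called after ">>>" as name(argument=value, ...), one argument or row to a line, values as JSON. drive_tool: Moves the arm, as the interface text tells. Its arguments: {"type":"object","properties":{"increments":{"type":"array"},"force":{"type":"number"}},"required":["increments"]}

```bash
mkdir -p pics; cat > h.py <<'E'
import numpy as np, cv2
from workcell import arm
def snap(name,fn):
    d=arm.get_image(name); cv2.imwrite('pics/'+fn,d['color']); 
    np.savez('pics/'+fn[:-4]+'.npz',color=d['color'],fov=d['fov_y'],cx=d['cx'],cy=d['cy'],view=d['view'])
    return d
def load(fn):
    z=np.load('pics/'+fn+'.npz'); return dict(color=z['color'],fov_y=float(z['fov']),cx=float(z['cx']),cy=float(z['cy']),view=z['view'])
def foc(d): return 200/np.tan(np.radians(d['fov_y'])/2)
def ray(d,u,v,fish=False):
    f=foc(d); x=(u-d['cx'])/f; y=(v-d['cy'])/f
    if fish:
        r=np.hypot(x,y); s=np.sinc(r/np.pi); c=np.array([x*s,-y*s,-np.cos(r)])
    else: c=np.array([x,-y,-1.])
    V=np.array(d['view']); R=V[:3,:3]; o=-R.T@V[:3,3]
    w=R.T@c; return o,w/np.linalg.norm(w)
def atz(d,u,v,z,fish=False):
    o,w=ray(d,u,v,fish); return o+w*(z-o[2])/w[2]
def proj(d,p,fish=False):
    V=np.array(d['view']); c=V[:3,:3]@np.array(p)+V[:3,3]; f=foc(d)
    x,y,z=c[0],-c[1],-c[2]
    if fish:
        r=np.hypot(x,y); t=np.arctan2(r,z); return np.array([d['cx']+f*t*x/max(r,1e-9),d['cy']+f*t*y/max(r,1e-9)])
    return np.array([d['cx']+f*x/z,d['cy']+f*y/z])
def crop(d,x0,y0,x1,y1,k,fn):
    cv2.imwrite('pics/'+fn,cv2.resize(d['color'][y0:y1,x0:x1],None,fx=k,fy=k,interpolation=cv2.INTER_CUBIC))
E
python3 - <<'E'
from h import *
for n in ['scene','top','wrist']:
    d=snap(n,n+'0.png'); print(n,d['fov_y'],d['cx'],d['cy'],np.round(d['view'],3).tolist())
s=arm.read_state(); print(s)
E
```

```text
scene 44.81379397568809 320.63645123136706 191.05871588296054 [[0.772, 0.635, 0.007, -0.368], [-0.551, 0.664, 0.506, 0.224], [0.317, -0.395, 0.862, -1.484], [0.0, 0.0, 0.0, 1.0]]
top 46.92664659718057 307.6253092116902 202.69112887255883 [[0.03, -1.0, 0.003, 0.009], [0.985, 0.03, 0.172, -0.462], [-0.172, -0.002, 0.985, -1.158], [0.0, 0.0, 0.0, 1.0]]
wrist 65.70646984690485 318.06000413103453 209.42970888245583 [[0.263, 0.965, -0.001, -0.549], [-0.918, 0.25, -0.308, 0.043], [-0.297, 0.082, 0.951, -0.39], [0.0, 0.0, 0.0, 1.0]]
{'clock': 0.15, 'joint_positions': array([ 1.08968616e+00,  3.81010707e-01,  1.29800961e+00, -4.42056641e-06,
        1.46359437e+00, -2.15304875e-01]), 'dq': array([-0.00042466, -0.00210788, -0.0012784 ,  0.00120692, -0.00080766,
        0.00124834]), 'effort': array([ 2.11154438e-03, -4.38086057e+01, -2.24616230e+01,  7.13640754e-02,
        3.42915393e-02, -9.06547984e-05]), 'eef_pos': array([0.14441609, 0.5305547 , 0.30232196]), 'tcp_rot': array([ 1.32511491e-01,  9.91181337e-01, -4.81099812e-04, -1.72300737e-04]), 'contact_force': array([-1.16109039,  0.0635287 , -0.59184751]), 'torque': array([-0.05327569, -0.00938631,  0.00870402]), 'opening': 0.08794701520103362}
```

View pics/scene0.png

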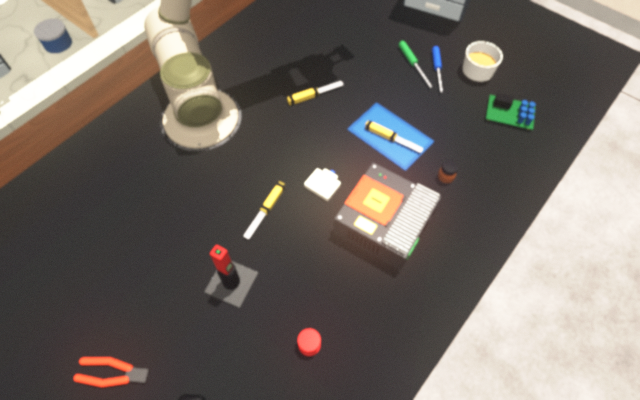

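View pics/top0.png

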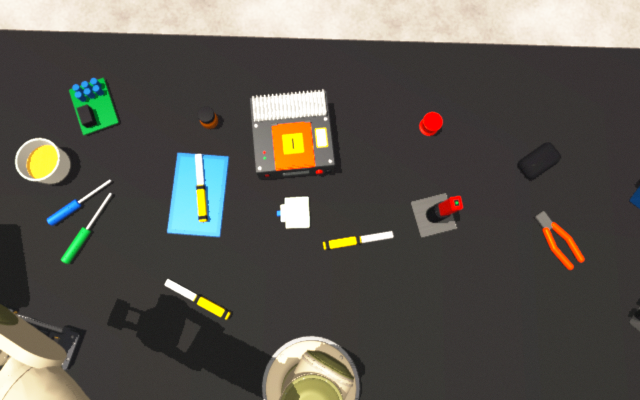

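View pics/wrist0.png

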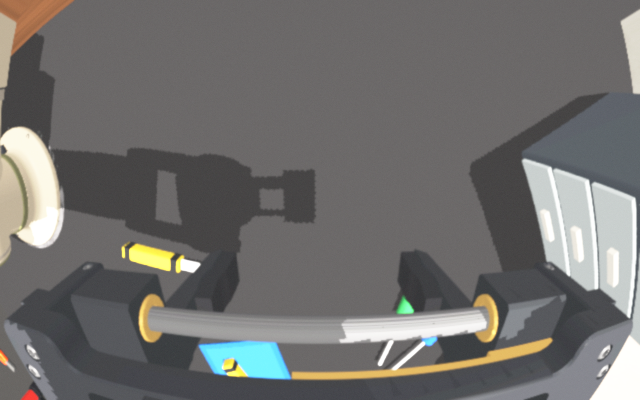

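```bash
python3 - <<'E'
from h import *
t=load('top0'); s=load('scene0')
crop(t,160,140,250,245,6,'c1.png'); crop(t,240,80,345,240,5,'c2.png'); crop(t,400,100,480,245,5,'c3.png')
crop(s,320,95,450,260,4.5,'c4.png');crop(s,195,230,270,310,7,'c5.png')
for n,u,v in [('tool mat',202,200),('t2',205,304),('t3',345,242)]:
    print(n,atz(t,u,v,.02), np.hypot(*atz(t,u,v,.02)[:2]))
E
```

```text
tool mat [0.46354021 0.3023918  0.02      ] 0.5534530934384846
t2 [0.19530263 0.27610219 0.02      ] 0.33819452960722074
t3 [ 0.36392623 -0.07754391  0.02      ] 0.37209589731275233
```

View pics/c1.png

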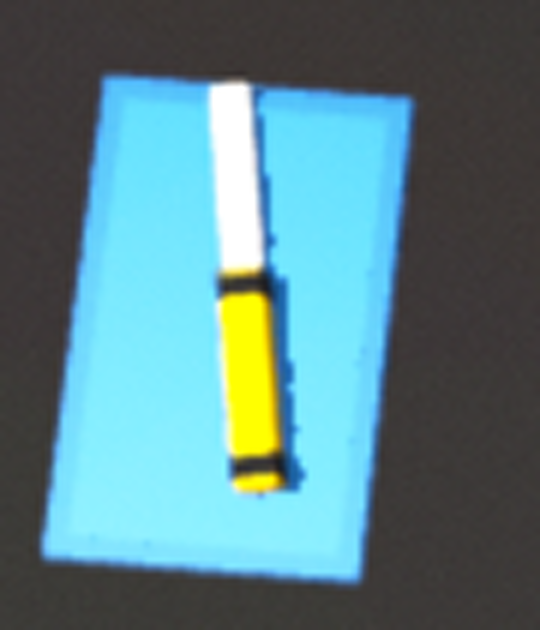

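View pics/c2.png

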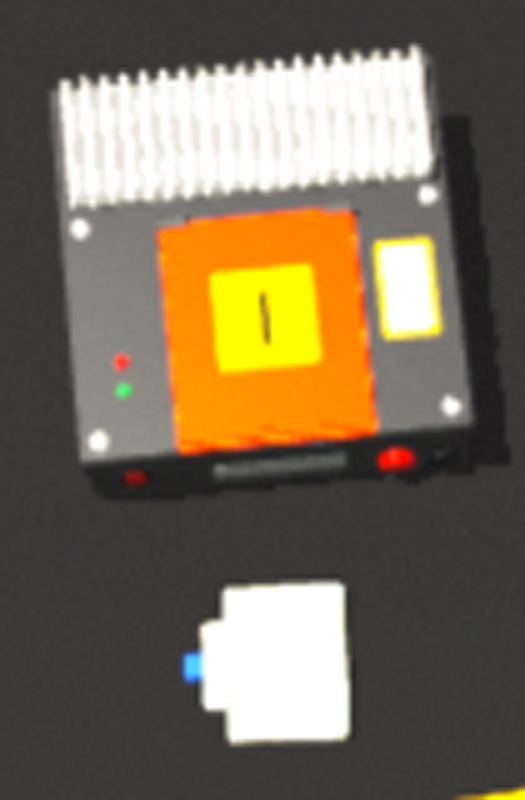

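View pics/c3.png

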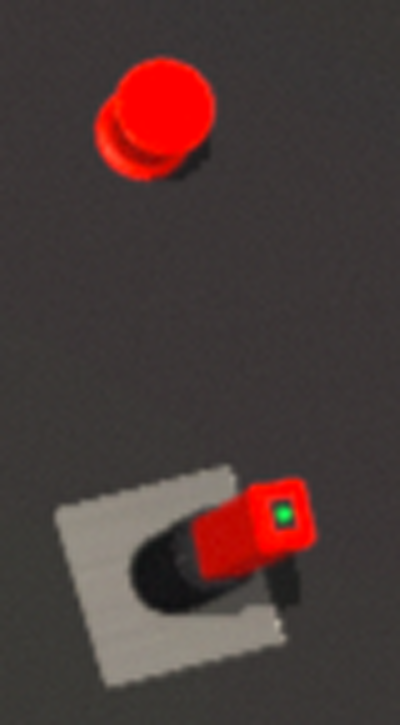

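View pics/c4.png

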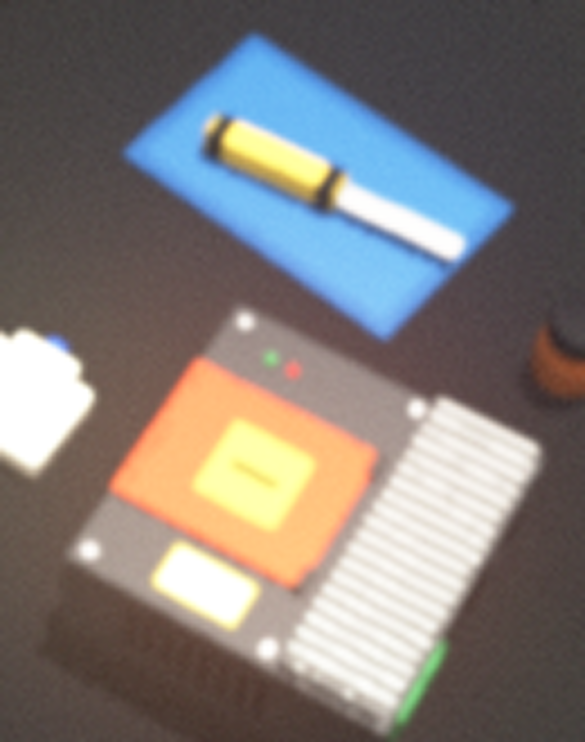

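View pics/c5.png

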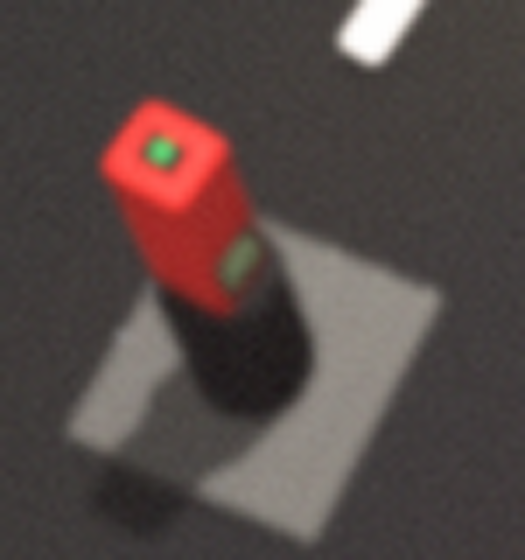

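```bash
cat > fit.py <<'E'
from h import *
from scipy.optimize import least_squares
def fitpose(obs,x0):  # obs list (d,(u,v),local xyz, fish)
    def P(q,l): c,s=np.cos(q[2]),np.sin(q[2]); return np.array([q[0]+c*l[0]-s*l[1],q[1]+s*l[0]+c*l[1],l[2]])
    f=lambda q: np.concatenate([proj(d,P(q,l),fi)-uv for d,uv,l,fi in obs])
    r=least_squares(f,x0); return r.x,r.fun.reshape(-1,2)
E
python3 - <<'E'
from fit import *
t=load('top0'); s=load('scene0')
T=lambda x0,y0,k,u,v:(x0+u/k-.5+.5/k,y0+v/k-.5+.5/k)
def mk(d,x0,y0,k,L): return [(d,np.array(T(x0,y0,k,u,v)),l,False) for (u,v),l in L]
# mat
z=.003
m=mk(t,160,140,6,[((103,75),(.11,.07,z)),((413,98),(.11,-.07,z)),((360,582),(-.11,-.07,z)),((42,558),(-.11,.07,z))])
ms=mk(s,320,95,4.5,[((255,35),(-.11,.07,z)),((123,153),(-.11,-.07,z)),((513,208),(.11,.07,z)),((387,338),(.11,-.07,z))])
for o in (m,ms,m+ms):
    q,r=fitpose(o,[.47,.3,0]); print('mat',q,np.round(r,1).tolist())
to=mk(t,160,140,6,[((257,490),(-.055,0,.025)),((229,83),(.13,0,.015)),((243,270),(.045,0,.025))])
so=mk(s,320,95,4.5,[((464,245),(.13,0,.014))])
for o in (to,):
    q,r=fitpose(o,[.47,.3,0]); print('tool',q,np.round(r,1).tolist())
    print(proj(s,[q[0]+.13*np.cos(q[2]),q[1]+.13*np.sin(q[2]),.014]),so[0][1])
z=.088
c=mk(t,240,80,5,[((178,452),(-.065,.05,z)),((378,435),(-.065,-.05,z)),((158,228),(.055,.05,z)),((355,210),(.055,-.05,z)),((85,465),(-.065,.1,.084)),((470,425),(-.065,-.1,.084))])
cs=mk(s,320,95,4.5,[((203,360),(-.065,.05,z)),((112,488),(-.065,-.05,z)),((378,452),(.055,.05,z)),((297,588),(.055,-.05,z))])
for o in (c,cs,c+cs):
    q,r=fitpose(o,[.6,.05,0]); print('inv',q,np.round(r,1).tolist())
f=.008
st=mk(t,400,100,5,[((230,467),(.05,-.05,f)),((55,510),(.05,.05,f)),((107,687),(-.05,.05,f)),((284,642),(-.05,-.05,f))])
ss=mk(s,195,230,7,[((68,435),(-.05,.05,f)),((260,217),(.05,.05,f)),((440,297),(.05,-.05,f)),((310,540),(-.05,-.05,f))])
print('probe top',atz(t,*T(400,100,5,284,513),.196),atz(s,*T(195,230,7,163,152),.196))
for o in (st,ss,st+ss):
    q,r=fitpose(o,[.4,-.25,0]); print('stand',q,np.round(r,1).tolist())
# probe top face corners
print([np.round(atz(t,*T(400,100,5,*p),.196)[:2],4).tolist() for p in [(248,487),(305,480),(315,540),(265,553)]])
print([np.round(atz(s,*T(195,230,7,*p),.196)[:2],4).tolist() for p in [(153,98),(232,150),(180,213),(103,163)]])
# breaker
print('brk',[np.round(atz(t,*T(240,80,5,*p),.018)[:2],4).tolist() for p in [(222,588),(345,582),(350,740),(230,745),(200,625),(200,710),(185,665)]])
print('jar',atz(t,209,118,.02),'spool',atz(t,431,124,.04))
E
```

```text
mat [ 0.48335761  0.31861261 -0.04477877] [[0.3, 0.3], [-0.3, 0.2], [-0.2, -0.2], [0.2, -0.2]]
mat [ 0.48483167  0.31818928 -0.04588386] [[-0.1, -0.1], [0.1, 0.0], [0.2, -0.1], [-0.2, 0.2]]
mat [ 0.48397593  0.31853847 -0.0452299 ] [[0.4, 0.0], [-0.3, -0.0], [-0.2, -0.5], [0.2, -0.4], [-0.3, -0.3], [-0.0, -0.2], [0.0, -0.4], [-0.3, -0.1]]
tool [0.46109808 0.30388841 0.14729312] [[0.2, -0.1], [0.3, 0.8], [-0.5, -0.6]]
[421.00920336 149.82818303] [422.72222222 149.05555556]
inv [0.60457106 0.06518476 0.13009778] [[0.3, 0.3], [-0.3, -0.2], [0.2, -0.2], [-0.5, -0.2], [-0.7, -0.1], [0.9, 0.3]]
inv [0.60677834 0.0651619  0.12732354] [[-0.9, -0.0], [-0.1, -0.5], [0.7, 0.6], [0.3, -0.1]]
inv [0.60546039 0.06522728 0.12920502] [[0.3, -0.1], [-0.3, -0.5], [0.2, -0.5], [-0.4, -0.6], [-0.7, -0.4], [0.8, 0.0], [-1.4, -0.3], [-0.5, -0.8], [0.3, 0.3], [-0.1, -0.5]]
probe top [ 0.44562053 -0.31333903  0.196     ] [ 0.44486634 -0.31365497  0.196     ]
stand [ 0.44465063 -0.31252716  0.27563353] [[0.3, -0.6], [-0.5, -0.3], [-0.3, 0.5], [0.5, 0.4]]
stand [ 0.4505975  -0.31222853  1.78593803] [[0.8, -1.1], [-4.7, -3.4], [3.2, 2.1], [0.6, 2.1]]
stand [ 0.44779021 -0.31168051  1.05562902] [[-20.0, -4.7], [-3.1, 18.2], [19.6, 2.4], [2.1, -20.6], [3.6, -21.2], [14.2, -3.2], [0.1, 20.6], [-20.7, 0.1]]
[[0.4571, -0.2973], [0.4611, -0.3232], [0.4337, -0.327], [0.427, -0.3043]]
[[0.4294, -0.3028], [0.4608, -0.2996], [0.4634, -0.3246], [0.4333, -0.328]]
brk [[0.4781, 0.0861], [0.4833, 0.0209], [0.3991, 0.0158], [0.3945, 0.0786], [0.4578, 0.0969], [0.4125, 0.0951], [0.4362, 0.104]]
jar [0.69119358 0.29909388 0.02      ] spool [ 0.68571314 -0.30144234  0.04      ]
```

The mat tool (top image 202,200) is 0.55 m from the base. The look-alikes at (205,304) and (345,242) are 0.34 m and 0.37 m away. So the one on the mat is the tool to take, and crop c1 confirms it.

```bash
cat >> h.py <<'E'
from scipy.spatial.transform import Rotation as Ro
def down(yawy):  # tool pointing down, y_t at angle yawy
    y=np.array([np.cos(yawy),np.sin(yawy),0]); z=np.array([0,0,-1.]); return Ro.from_matrix(np.c_[np.cross(y,z),y,z])
def go(p,yawy,s=None):
    s=s or arm.read_state(); R=Ro.from_quat(s['tcp_rot']); 
    dp=R.inv().apply(np.array(p)-s['eef_pos']); rv=np.degrees((R.inv()*down(yawy)).as_rotvec())
    print('dp',np.round(dp,4).tolist(),'rot',np.round(rv,2).tolist(),'dist',np.linalg.norm(dp)); return dp,rv
def st():
    s=arm.read_state(); print('t%.2f'%s['clock'],'p',np.round(s['eef_pos'],4),'R',np.round(Ro.from_quat(s['tcp_rot']).as_matrix(),3).tolist(),'F',np.round(s['contact_force'],2),'M',np.round(s['torque'],2),'op',round(s['opening'],4),'q',np.round(s['joint_positions'],2)); return s
E
python3 - <<'E'
from h import *
go([.461,.304,.17],.147+np.pi/2)
E
```

```text
dp [-0.365, -0.1353, 0.1324] rot [-0.05, -0.02, -23.65] dist 0.41117089759324044
```

>>> drive_tool(
  increments=[
    {"dp": [-0.365, -0.135, 0.132], "rot": [0, 0, -23.7], "gripper": 1},
    {"dp": [-0.365, -0.135, 0.132], "rot": [0, 0, -23.7], "gripper": 1},
    {"dp": [-0.365, -0.135, 0.132], "rot": [0, 0, -23.7], "gripper": 1},
    {"dp": [-0.365, -0.135, 0.132], "rot": [0, 0, -23.7], "gripper": 1},
    {"dp": [-0.365, -0.135, 0.132], "rot": [0, 0, -23.7], "gripper": 1},
    {"dp": [-0.365, -0.135, 0.132], "rot": [0, 0, -23.7], "gripper": 1},
    {"dp": [-0.365, -0.135, 0.132], "rot": [0, 0, -23.7], "gripper": 1},
    {"dp": [-0.365, -0.135, 0.132], "rot": [0, 0, -23.7], "gripper": 1},
    {"dp": [-0.365, -0.135, 0.132], "rot": [0, 0, -23.7], "gripper": 1},
    {"dp": [-0.365, -0.135, 0.132], "rot": [0, 0, -23.7], "gripper": 1},
  ],
)

```text
clock: 1.15
eef_pos: [0.4628, 0.3024, 0.169]
tcp_rot: [-0.072, 0.997, -0.001, -0.001]
contact_force: [-0.1, 0.2, 0.2]
opening: 0.0882
```

```bash
python3 - <<'E'
from h import *
st()
d=snap('wrist','w1.png')
for n,p in [('back',(-.055,0,.025)),('front',(.045,0,.025)),('tip',(.13,0,.015))]:
    c,s=np.cos(.147),np.sin(.147); print(n,proj(d,[.461+c*p[0],.304+s*p[0],p[2]],True))
E
```

```text
t1.15 p [0.4628 0.3024 0.169 ] R [[-0.99, -0.144, -0.002], [-0.144, 0.99, -0.002], [0.002, -0.002, -1.0]] F [-0.15  0.16  0.23] M [ 0.04  0.03 -0.02] op 0.0882 q [ 0.36  0.52  1.49 -0.    1.14 -1.35]
back [322.44232698 144.20294199]
front [322.33472984 267.34692739]
tip [321.94328493 336.8225657 ]
```

View pics/w1.png

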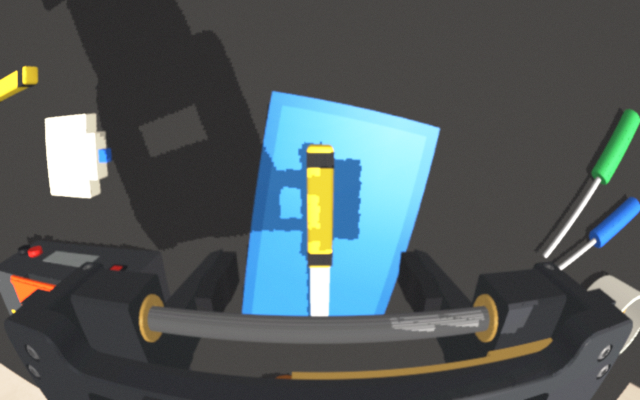

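>>> drive_tool(
  increments=[
    {"dp": [0.001, 0, 0.04], "rot": [0, 0, 0], "gripper": 1},
    {"dp": [0.001, 0, 0.08], "rot": [0, 0, 0], "gripper": 1},
    {"dp": [0.001, 0, 0.1], "rot": [0, 0, 0], "gripper": 1},
    {"dp": [0.001, 0, 0.1], "rot": [0, 0, 0], "gripper": 1},
    {"dp": [0.001, 0, 0.1], "rot": [0, 0, 0], "gripper": 1},
  ],
)

```text
clock: 1.7
eef_pos: [0.4593, 0.3044, 0.0701]
tcp_rot: [-0.074, 0.997, -0.0, -0.001]
contact_force: [-1.0, -0.7, 0.1]
opening: 0.0885
```

```bash
python3 - <<'E'
from h import *
st()
d=snap('wrist','w2.png')
E
```

```text
t1.70 p [0.4593 0.3044 0.0701] R [[-0.989, -0.147, -0.002], [-0.147, 0.989, -0.001], [0.002, -0.001, -1.0]] F [-0.99 -0.74  0.1 ] M [ 0.    0.03 -0.03] op 0.0885 q [ 0.37  0.66  1.58 -0.    0.9  -1.35]
```

View pics/w2.png

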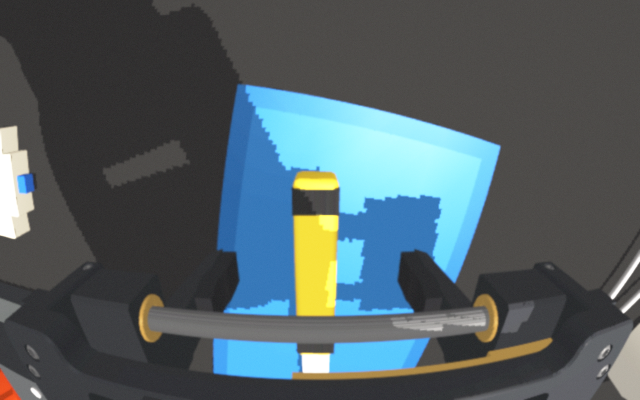

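The handle lies between the fingers (columns 293–339, fingers at 225 and 415). Closing now.

>>> drive_tool(
  increments=[
    {"dp": [0, 0, 0.001], "rot": [0, 0, 0], "gripper": -1},
    {"dp": [0, 0, 0.001], "rot": [0, 0, 0], "gripper": -1},
    {"dp": [0, 0, 0.001], "rot": [0, 0, 0], "gripper": -1},
    {"dp": [0, 0, 0.001], "rot": [0, 0, 0], "gripper": -1},
    {"dp": [0, 0, 0.001], "rot": [0, 0, 0], "gripper": -1},
    {"dp": [0, 0, 0.001], "rot": [0, 0, 0], "gripper": -1},
    {"dp": [0, 0, 0.001], "rot": [0, 0, 0], "gripper": -1},
    {"dp": [0, 0, 0.001], "rot": [0, 0, 0], "gripper": -1},
  ],
  force=55,
)

```text
clock: 2.55
eef_pos: [0.4595, 0.3043, 0.0692]
tcp_rot: [-0.074, 0.997, -0.0, -0.001]
contact_force: [0.1, 0.2, -0.1]
opening: 0.0261
```

```bash
python3 - <<'E'
from h import *
st()
E
```

```text
t2.55 p [0.4595 0.3043 0.0692] R [[-0.989, -0.147, -0.002], [-0.147, 0.989, -0.001], [0.002, -0.001, -1.0]] F [ 0.13  0.16 -0.14] M [ 0.03 -0.04 -0.04] op 0.0261 q [ 0.37  0.66  1.59 -0.    0.9  -1.35]
```

>>> drive_tool(
  increments=[
    {"dp": [0, 0, 0], "rot": [0, 0, 0], "gripper": -1},
    {"dp": [0, 0, 0], "rot": [0, 0, 0], "gripper": -1},
    {"dp": [0, 0, 0], "rot": [0, 0, 0], "gripper": -1},
    {"dp": [0, 0, -0.04], "rot": [0, 0, 0], "gripper": -1},
    {"dp": [0, 0, -0.08], "rot": [0, 0, 0], "gripper": -1},
    {"dp": [0, 0, -0.12], "rot": [0, 0, 0], "gripper": -1},
    {"dp": [0, 0, -0.12], "rot": [0, 0, 0], "gripper": -1},
  ],
)

```text
clock: 3.25
eef_pos: [0.461, 0.3051, 0.194]
tcp_rot: [-0.074, 0.997, 0.001, 0.004]
contact_force: [-0.1, 0.4, -0.4]
opening: 0.0194
```

```bash
python3 - <<'E'
from h import *
st()
d=snap('wrist','w3.png');d=snap('scene','s3.png');crop(d,300,30,460,150,4,'s3c.png')
# approach: tip 30mm in front of slot
inv=np.array([.6055,.0652]);a=.129;u=np.array([np.cos(a),np.sin(a)])
g=inv+u*(-.065-.04-.1305)
print(g); go([*g,.19],a+np.pi/2)
E
```

```text
t3.25 p [0.461  0.3051 0.194 ] R [[-0.989, -0.147, 0.007], [-0.147, 0.989, 0.002], [-0.007, 0.001, -1.0]] F [-0.1   0.42 -0.42] M [ 0.02 -0.01  0.02] op 0.0194 q [ 0.37  0.49  1.46 -0.    1.19 -1.35]
[0.37195676 0.03490469]
dp [0.1261, -0.2538, -0.0004] rot [-0.04, -0.06, 1.04] dist 0.28335493013815205
```

View pics/w3.png

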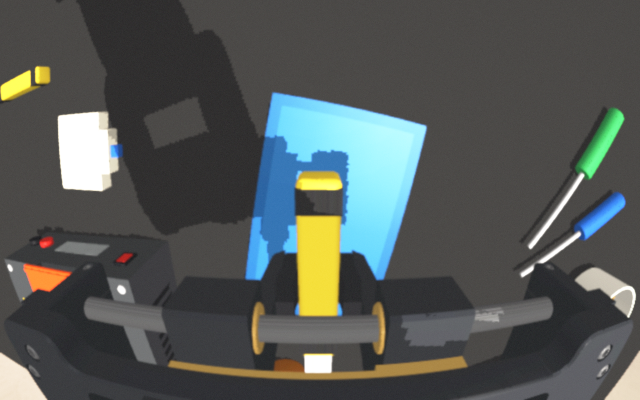

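View pics/s3c.png

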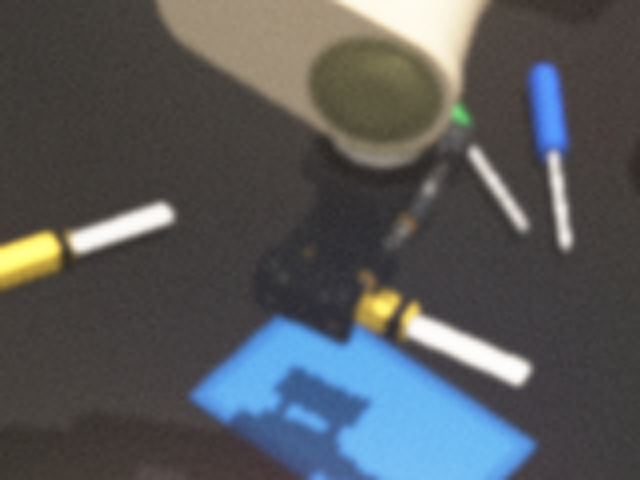

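>>> drive_tool(
  increments=[
    {"dp": [0.126, -0.254, 0], "rot": [0, 0, 1], "gripper": -1},
    {"dp": [0.126, -0.254, 0], "rot": [0, 0, 1], "gripper": -1},
    {"dp": [0.126, -0.254, 0], "rot": [0, 0, 1], "gripper": -1},
    {"dp": [0.126, -0.254, 0], "rot": [0, 0, 1], "gripper": -1},
    {"dp": [0.126, -0.254, 0], "rot": [0, 0, 1], "gripper": -1},
    {"dp": [0.126, -0.254, 0], "rot": [0, 0, 1], "gripper": -1},
    {"dp": [0.126, -0.254, 0], "rot": [0, 0, 1], "gripper": -1},
    {"dp": [0.126, -0.254, 0], "rot": [0, 0, 1], "gripper": -1},
  ],
)

```text
clock: 4.15
eef_pos: [0.3717, 0.0344, 0.1887]
tcp_rot: [-0.064, 0.998, 0.0, -0.002]
contact_force: [-0.3, 0.1, -1.7]
opening: 0.0194
```

```bash
python3 - <<'E'
from h import *
st()
inv=np.array([.6055,.0652]);a=.129;u=np.array([np.cos(a),np.sin(a)])
g=inv+u*(-.065-.03-.1315)
print(g); go([*g,.135],a+np.pi/2)
E
```

```text
t4.15 p [0.3717 0.0344 0.1887] R [[-0.992, -0.127, -0.003], [-0.127, 0.992, -0.0], [0.003, 0.0, -1.0]] F [-0.34  0.1  -1.7 ] M [ 0.05  0.03 -0.02] op 0.0194 q [-0.23  0.22  1.93 -0.    0.99 -1.93]
[0.38088198 0.03606247]
dp [-0.0095, 0.0004, 0.0537] rot [0.02, -0.19, -0.08] dist 0.054525982891048104
```

>>> drive_tool(
  increments=[
    {"dp": [-0.01, 0, 0.03], "rot": [0, 0, 0], "gripper": -1},
    {"dp": [-0.01, 0, 0.054], "rot": [0, 0, 0], "gripper": -1},
    {"dp": [-0.01, 0, 0.054], "rot": [0, 0, 0], "gripper": -1},
    {"dp": [-0.01, 0, 0.054], "rot": [0, 0, 0], "gripper": -1},
  ],
)

```text
clock: 4.55
eef_pos: [0.3814, 0.0365, 0.1346]
tcp_rot: [-0.065, 0.998, 0.0, -0.002]
contact_force: [0.6, 0.5, -0.9]
opening: 0.0196
```

```bash
python3 - <<'E'
from h import *
s=st(); R=Ro.from_quat(s['tcp_rot']).as_matrix(); p=s['eef_pos']
tip=p-R[:,0]*.1315+R[:,2]*.0552
print('tip',tip)
d=snap('top','t4.png');crop(d,230,120,350,240,5,'t4c.png'); print(proj(d,tip))
d=snap('scene','s4.png');crop(d,290,140,430,260,5,'s4c.png'); print(proj(d,tip))
d=snap('wrist','w4.png');
inv=np.array([.6055,.0652]);a=.129;u=np.array([np.cos(a),np.sin(a)])
print((tip[:2]-inv)@u, (tip[:2]-inv)@np.array([-u[1],u[0]]))
E
```

```text
t4.55 p [0.3814 0.0365 0.1346] R [[-0.992, -0.129, -0.005], [-0.129, 0.992, 0.0], [0.005, 0.001, -1.0]] F [ 0.6   0.47 -0.9 ] M [ 0.05 -0.01  0.02] op 0.0196 q [-0.22  0.34  1.98 -0.    0.82 -1.92]
tip [0.51154448 0.05347132 0.07874819]
[296.22346092 180.23156358]
[343.94334658 184.5565771 ]
-0.09468365855184108 0.000455444692354245
```

View pics/t4c.png

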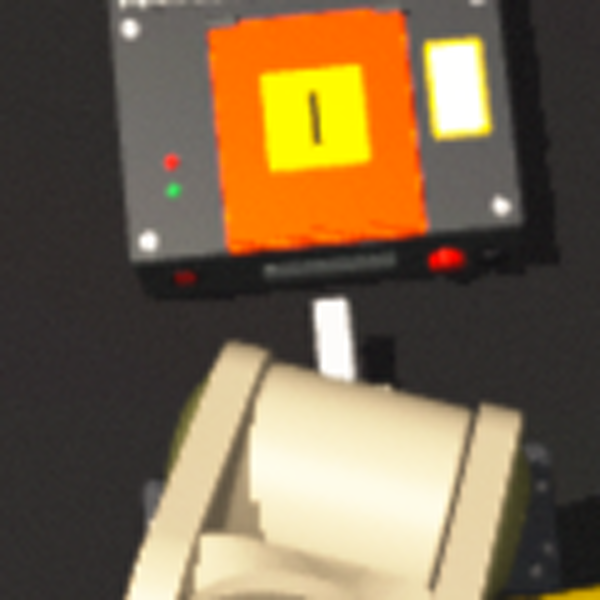

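View pics/s4c.png

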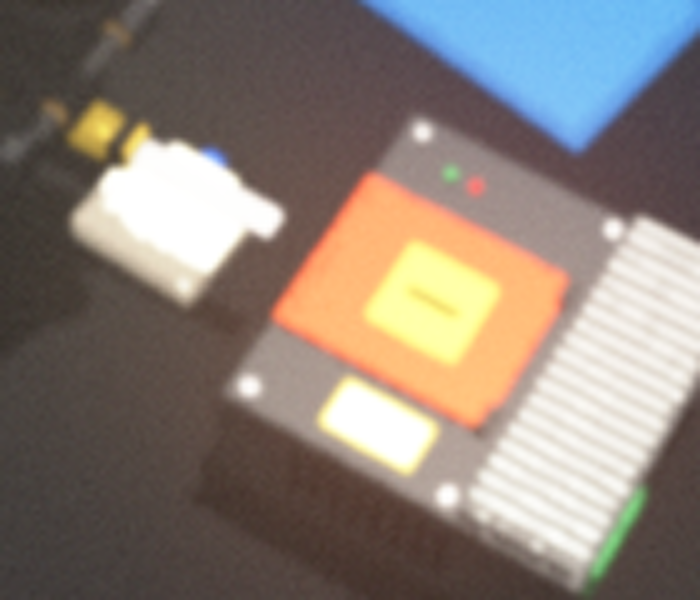

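View pics/w4.png

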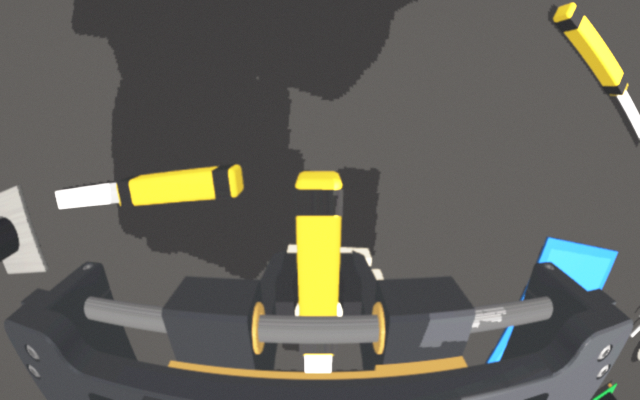

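>>> drive_tool(
  increments=[
    {"dp": [-0.01, 0, -0.001], "rot": [0, 0, 0], "gripper": -1},
    {"dp": [-0.02, 0, -0.001], "rot": [0, 0, 0], "gripper": -1},
    {"dp": [-0.027, 0, -0.001], "rot": [0, 0, 0], "gripper": -1},
    {"dp": [-0.033, 0, -0.001], "rot": [0, 0, 0], "gripper": -1},
    {"dp": [-0.035, 0, -0.001], "rot": [0, 0, 0], "gripper": -1},
    {"dp": [-0.035, 0, -0.001], "rot": [0, 0, 0], "gripper": -1},
  ],
)

```text
clock: 5.3
eef_pos: [0.4166, 0.0405, 0.1363]
tcp_rot: [-0.064, 0.998, -0.0, -0.001]
contact_force: [0.4, 0.0, -0.5]
opening: 0.0195
```

```bash
cat >> h.py <<'E'
def tipinfo():
    s=st(); R=Ro.from_quat(s['tcp_rot']).as_matrix(); p=s['eef_pos']
    tip=p-R[:,0]*.1315+R[:,2]*.0552
    inv=np.array([.6055,.0652]);a=.129;u=np.array([np.cos(a),np.sin(a)])
    print('tip inv x,y,z',np.round([(tip[:2]-inv)@u, (tip[:2]-inv)@np.array([-u[1],u[0]]),tip[2]],4))
E
python3 - <<'E'
from h import *
tipinfo()
d=snap('top','t5.png');crop(d,230,120,350,240,5,'t5c.png')
E
```

```text
t5.30 p [0.4166 0.0405 0.1363] R [[-0.992, -0.128, -0.002], [-0.128, 0.992, -0.0], [0.002, -0.0, -1.0]] F [ 0.37  0.03 -0.5 ] M [0.   0.03 0.05] op 0.0195 q [-0.19  0.38  1.89 -0.    0.87 -1.89]
tip inv x,y,z [-0.0591 -0.0003  0.0809]
```

View pics/t5c.png

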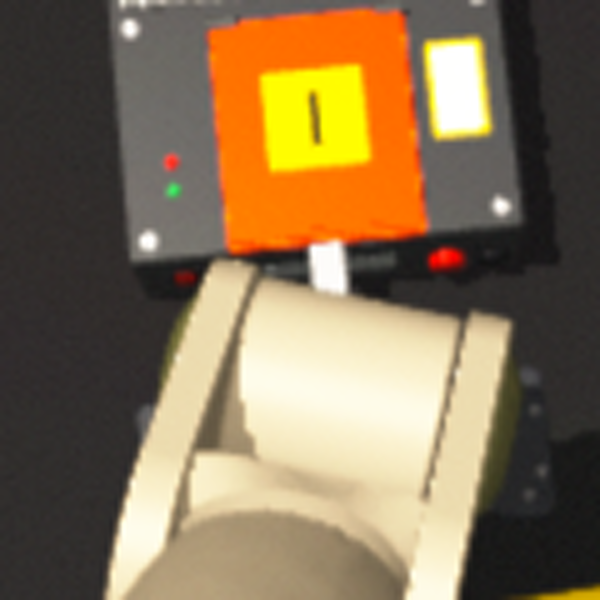

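>>> drive_tool(
  increments=[
    {"dp": [-0.004, 0, 0.001], "rot": [0, 0, 0], "gripper": -1},
    {"dp": [-0.006, 0, 0.001], "rot": [0, 0, 0], "gripper": -1},
    {"dp": [-0.0065, 0, 0.001], "rot": [0, 0, 0], "gripper": -1},
  ],
)

```text
clock: 5.65
eef_pos: [0.423, 0.0413, 0.1353]
tcp_rot: [-0.064, 0.998, -0.0, -0.001]
contact_force: [1.2, 0.5, -0.5]
opening: 0.0195
```

```bash
python3 - <<'E'
from h import *
tipinfo()
# arc: tip radius r from hinge line underside; inverter frame
r=.1065
for th in [.0,.1,.2,.3,.4,.5,.6,.7]:
    # underside contact point at distance r, 2mm below hinge axis plane; blade top 1mm below
    x=.055-r*np.cos(th)+.002*np.sin(th); z=.086+r*np.sin(th)-.002*np.cos(th)-.001
    print(th,round(x,4),round(z,4))
E
```

```text
t5.65 p [0.423  0.0413 0.1353] R [[-0.992, -0.128, -0.002], [-0.128, 0.992, -0.0], [0.002, -0.0, -1.0]] F [ 1.19  0.52 -0.45] M [ 0.06 -0.01 -0.01] op 0.0195 q [-0.18  0.39  1.87 -0.    0.87 -1.88]
tip inv x,y,z [-0.0526 -0.0003  0.0798]
0.0 -0.0515 0.083
0.1 -0.0508 0.0936
0.2 -0.049 0.1042
0.3 -0.0462 0.1146
0.4 -0.0423 0.1246
0.5 -0.0375 0.1343
0.6 -0.0318 0.1435
0.7 -0.0252 0.1521
```

>>> drive_tool(
  increments=[
    {"dp": [0, 0, -0.005], "rot": [0, 0, 0], "gripper": -1},
    {"dp": [-0.0005, 0, -0.01], "rot": [0, 0, 0], "gripper": -1},
    {"dp": [-0.001, 0, -0.015], "rot": [0, 0, 0], "gripper": -1},
    {"dp": [-0.002, 0, -0.02], "rot": [0, 0, 0], "gripper": -1},
    {"dp": [-0.0035, 0, -0.025], "rot": [0, 0, 0], "gripper": -1},
    {"dp": [-0.005, 0, -0.03], "rot": [0, 0, 0], "gripper": -1},
    {"dp": [-0.0065, 0, -0.035], "rot": [0, 0, 0], "gripper": -1},
    {"dp": [-0.008, 0, -0.04], "rot": [0, 0, 0], "gripper": -1},
    {"dp": [-0.01, 0, -0.045], "rot": [0, 0, 0], "gripper": -1},
    {"dp": [-0.01, 0, -0.045], "rot": [0, 0, 0], "gripper": -1},
  ],
)

```text
clock: 6.65
eef_pos: [0.4336, 0.0426, 0.1809]
tcp_rot: [-0.064, 0.998, -0.0, -0.0]
contact_force: [0.2, -0.4, -1.4]
opening: 0.0196
```

```bash
python3 - <<'E'
from h import *
tipinfo()
d=snap('scene','s6.png');crop(d,290,140,430,260,5,'s6c.png')
d=snap('wrist','w6.png')
E
```

```text
t6.65 p [0.4336 0.0426 0.1809] R [[-0.992, -0.128, -0.0], [-0.128, 0.992, -0.001], [0.0, -0.0, -1.0]] F [ 0.21 -0.35 -1.44] M [0.02 0.03 0.01] op 0.0196 q [-0.17  0.33  1.79 -0.    1.02 -1.87]
tip inv x,y,z [-0.0419 -0.0004  0.1257]
```

View pics/s6c.png

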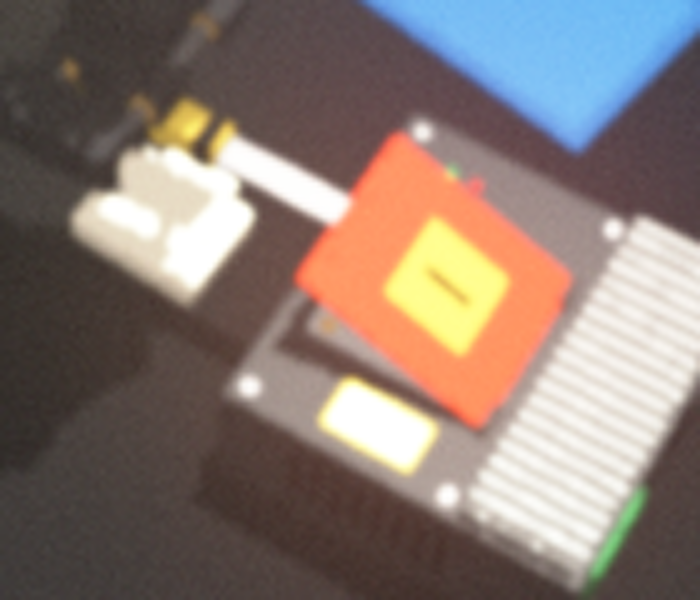

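View pics/w6.png

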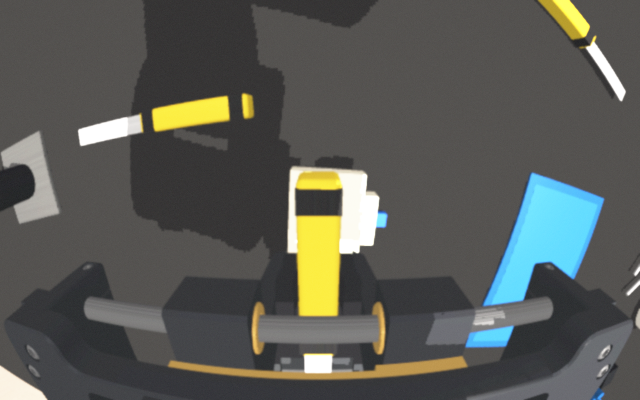

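```bash
python3 - <<'E'
import numpy as np
r=.1055
for th in [.5,.6,.7,.8,.9,1,1.1,1.2,1.3,1.4,1.5,1.6,1.7,1.8,1.9,1.95,2.0]:
    x=.055-r*np.cos(th)+.003*np.sin(th); z=.086+r*np.sin(th)-.003*np.cos(th)
    print(th,round(-(x+.0419),4),round(-(z-.1257),4))
E
```

```text
0.5 -0.0058 -0.0082
0.6 -0.0115 -0.0174
0.7 -0.0181 -0.026
0.8 -0.0255 -0.0339
0.9 -0.0337 -0.0411
1 -0.0424 -0.0475
1.1 -0.0517 -0.053
1.2 -0.0615 -0.0575
1.3 -0.0716 -0.0612
1.4 -0.0819 -0.0638
1.5 -0.0924 -0.0653
1.6 -0.103 -0.0658
1.7 -0.1135 -0.0653
1.8 -0.1238 -0.0637
1.9 -0.1338 -0.0611
1.95 -0.1387 -0.0594
2.0 -0.1435 -0.0575
```

>>> drive_tool(
  increments=[
    {"dp": [-0.006, 0, -0.008], "rot": [0, 0, 0], "gripper": -1},
    {"dp": [-0.0115, 0, -0.0175], "rot": [0, 0, 0], "gripper": -1},
    {"dp": [-0.018, 0, -0.026], "rot": [0, 0, 0], "gripper": -1},
    {"dp": [-0.0255, 0, -0.034], "rot": [0, 0, 0], "gripper": -1},
    {"dp": [-0.034, 0, -0.041], "rot": [0, 0, 0], "gripper": -1},
    {"dp": [-0.0425, 0, -0.0475], "rot": [0, 0, 0], "gripper": -1},
    {"dp": [-0.052, 0, -0.052], "rot": [0, 0, 0], "gripper": -1},
    {"dp": [-0.0615, 0, -0.055], "rot": [0, 0, 0], "gripper": -1},
    {"dp": [-0.0715, 0, -0.057], "rot": [0, 0, 0], "gripper": -1},
    {"dp": [-0.082, 0, -0.058], "rot": [0, 0, 0], "gripper": -1},
  ],
)

```text
clock: 7.75
eef_pos: [0.5156, 0.0532, 0.2386]
tcp_rot: [-0.064, 0.998, -0.0, -0.0]
contact_force: [-0.8, 0.6, -1.0]
opening: 0.0194
```

```bash
python3 - <<'E'
from h import *
tipinfo()
d=snap('scene','s7.png');crop(d,290,140,430,260,5,'s7c.png')
E
```

```text
t7.75 p [0.5156 0.0532 0.2386] R [[-0.992, -0.128, -0.001], [-0.128, 0.992, -0.0], [0.001, -0.0, -1.0]] F [-0.77  0.64 -1.01] M [0.03 0.08 0.03] op 0.0194 q [-0.13  0.38  1.49 -0.    1.27 -1.82]
tip inv x,y,z [ 0.0408 -0.0004  0.1833]
```

View pics/s7c.png

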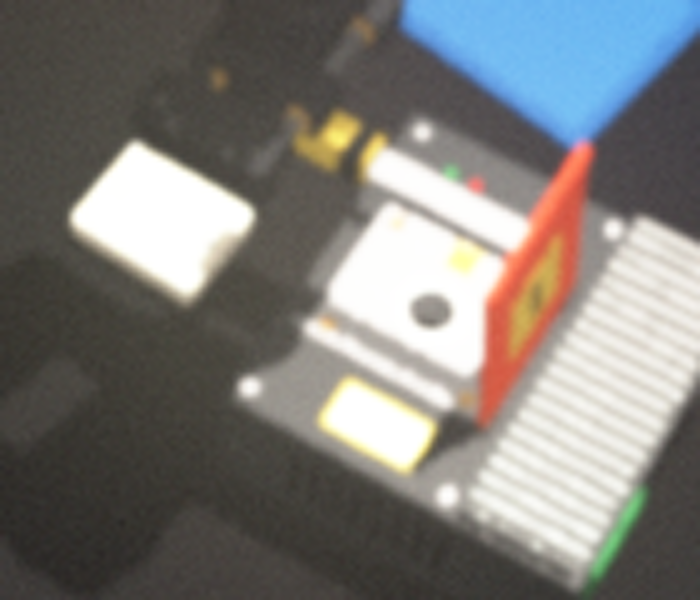

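>>> drive_tool(
  increments=[
    {"dp": [-0.008, 0, 0], "rot": [0, 0, 0], "gripper": -1},
    {"dp": [-0.016, 0, 0], "rot": [0, 0, 0], "gripper": -1},
    {"dp": [-0.024, 0, 0], "rot": [0, 0, 0], "gripper": -1},
    {"dp": [-0.032, 0, 0], "rot": [0, 0, 0], "gripper": -1},
    {"dp": [-0.04, 0, 0], "rot": [0, 0, 0], "gripper": -1},
    {"dp": [-0.048, 0, 0], "rot": [0, 0, 0], "gripper": -1},
    {"dp": [-0.054, 0, 0], "rot": [0, 0, 0], "gripper": -1},
    {"dp": [-0.055, 0, 0], "rot": [0, 0, 0], "gripper": -1},
    {"dp": [-0.055, 0, 0], "rot": [0, 0, 0], "gripper": -1},
  ],
)

```text
clock: 8.7
eef_pos: [0.5712, 0.0603, 0.2383]
tcp_rot: [-0.064, 0.998, -0.0, -0.001]
contact_force: [-4.2, 0.4, -0.4]
opening: 0.0195
```

```bash
python3 - <<'E'
from h import *
tipinfo()
d=snap('scene','s8.png');crop(d,290,140,430,260,5,'s8c.png')
E
```

```text
t8.70 p [0.5712 0.0603 0.2383] R [[-0.992, -0.128, -0.001], [-0.128, 0.992, -0.001], [0.001, -0.0, -1.0]] F [-4.24  0.45 -0.41] M [-0.04  0.6  -0.02] op 0.0195 q [-0.1   0.48  1.33 -0.    1.33 -1.8 ]
tip inv x,y,z [ 0.0968 -0.0006  0.183 ]
```

View pics/s8c.png

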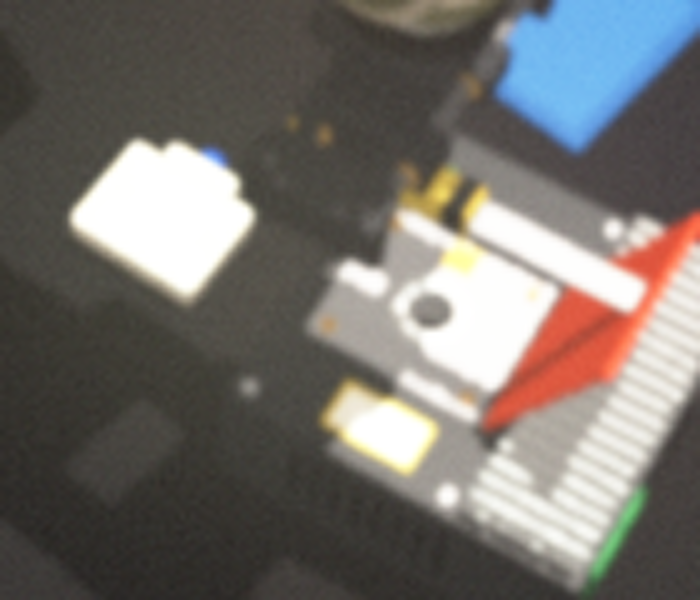

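>>> drive_tool(
  increments=[
    {"dp": [0.05, 0, 0], "rot": [0, 0, 0], "gripper": -1},
    {"dp": [0.1, 0, 0], "rot": [0, 0, 0], "gripper": -1},
    {"dp": [0.12, 0, 0], "rot": [0, 0, 0], "gripper": -1},
    {"dp": [0.12, 0, 0], "rot": [0, 0, 0], "gripper": -1},
  ],
)

```text
clock: 9.15
eef_pos: [0.4505, 0.0449, 0.2392]
tcp_rot: [-0.064, 0.998, -0.0, -0.0]
contact_force: [0.6, -0.6, -1.2]
opening: 0.0194
```

```bash
python3 - <<'E'
from h import *
tipinfo()
go([.4595,.3043,.12],.147+np.pi/2)
d=snap('scene','s9.png');crop(d,340,140,480,260,5,'s9c.png')
E
```

```text
t9.15 p [0.4505 0.0449 0.2392] R [[-0.992, -0.127, -0.0], [-0.127, 0.992, -0.001], [0.0, -0.001, -1.0]] F [ 0.55 -0.65 -1.17] M [ 0.08  0.04 -0.04] op 0.0194 q [-0.16  0.28  1.66 -0.    1.21 -1.86]
tip inv x,y,z [-0.0249 -0.0004  0.184 ]
dp [-0.042, 0.2562, 0.119] rot [-0.03, -0.01, -1.1] dist 0.28558780351630897
```

View pics/s9c.png

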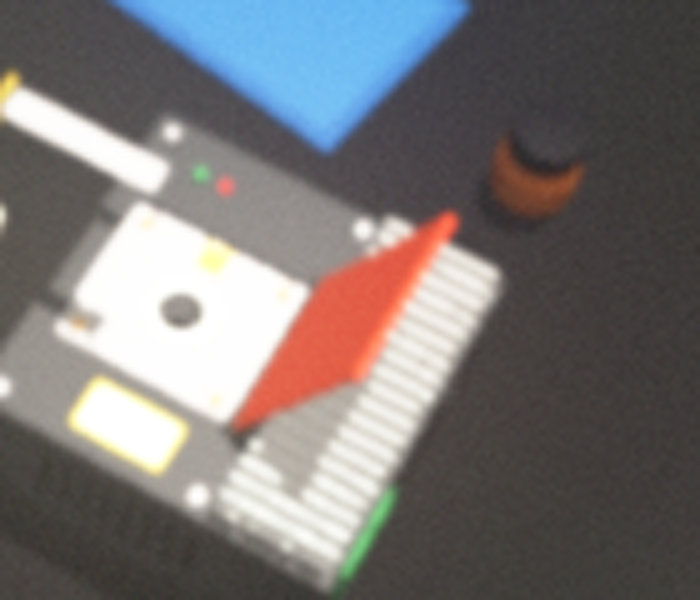

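>>> drive_tool(
  increments=[
    {"dp": [-0.01, 0.05, 0], "rot": [0, 0, -1.1], "gripper": -1},
    {"dp": [-0.02, 0.1, 0], "rot": [0, 0, -1.1], "gripper": -1},
    {"dp": [-0.03, 0.15, 0.02], "rot": [0, 0, -1.1], "gripper": -1},
    {"dp": [-0.042, 0.195, 0.04], "rot": [0, 0, -1.1], "gripper": -1},
    {"dp": [-0.042, 0.235, 0.07], "rot": [0, 0, -1.1], "gripper": -1},
    {"dp": [-0.042, 0.256, 0.1], "rot": [0, 0, -1.1], "gripper": -1},
    {"dp": [-0.042, 0.256, 0.119], "rot": [0, 0, -1.1], "gripper": -1},
    {"dp": [-0.042, 0.256, 0.119], "rot": [0, 0, -1.1], "gripper": -1},
    {"dp": [-0.042, 0.256, 0.119], "rot": [0, 0, -1.1], "gripper": -1},
  ],
)

```text
clock: 10.1
eef_pos: [0.4626, 0.3043, 0.1204]
tcp_rot: [-0.073, 0.997, -0.0, 0.001]
contact_force: [-0.2, -0.2, -0.5]
opening: 0.0195
```

```bash
python3 - <<'E'
from h import *
st(); go([.4595,.3043,.0695],.147+np.pi/2)
d=snap('scene','s10.png');crop(d,340,80,480,200,5,'s10c.png')
E
```

```text
t10.10 p [0.4626 0.3043 0.1204] R [[-0.989, -0.146, 0.002], [-0.146, 0.989, -0.0], [-0.002, -0.001, -1.0]] F [-0.21 -0.2  -0.53] M [ 0.02 -0.04 -0.04] op 0.0195 q [ 0.37  0.58  1.54 -0.    1.02 -1.35]
dp [0.0032, 0.0004, 0.0508] rot [-0.04, 0.13, -0.01] dist 0.050951516591011714
```

View pics/s10c.png

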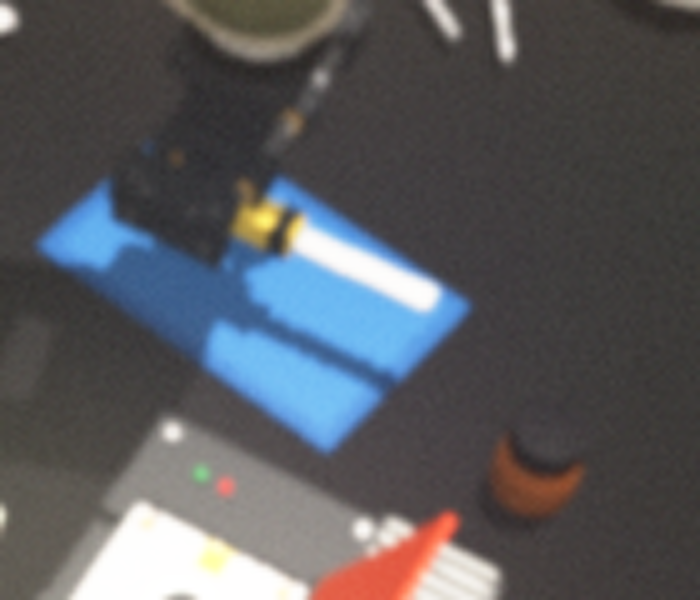

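>>> drive_tool(
  increments=[
    {"dp": [0.003, 0, 0.025], "rot": [0, 0.1, 0], "gripper": -1},
    {"dp": [0.003, 0, 0.04], "rot": [0, 0.1, 0], "gripper": -1},
    {"dp": [0.003, 0, 0.048], "rot": [0, 0.1, 0], "gripper": -1},
    {"dp": [0.003, 0, 0.0505], "rot": [0, 0.1, 0], "gripper": -1},
    {"dp": [0.003, 0, 0.051], "rot": [0, 0.1, 0], "gripper": -1},
    {"dp": [0.003, 0, 0.051], "rot": [0, 0.1, 0], "gripper": -1},
  ],
)

```text
clock: 10.75
eef_pos: [0.4604, 0.3038, 0.0709]
tcp_rot: [-0.073, 0.997, 0.0, 0.002]
contact_force: [0.1, 0.0, -1.0]
opening: 0.0194
```

```bash
python3 - <<'E'
from h import *
st()
E
```

```text
t10.75 p [0.4604 0.3038 0.0709] R [[-0.989, -0.146, 0.003], [-0.146, 0.989, 0.0], [-0.003, -0.0, -1.0]] F [ 0.14  0.04 -1.03] M [0.04 0.02 0.04] op 0.0194 q [ 0.37  0.66  1.59 -0.    0.9  -1.35]
```

Nearly down. Lowering another 1.5 mm, then opening.

>>> drive_tool(
  increments=[
    {"dp": [0, 0, 0.0015], "rot": [0, 0, 0], "gripper": -1},
    {"dp": [0, 0, 0.0015], "rot": [0, 0, 0], "gripper": -1},
    {"dp": [0, 0, 0.0015], "rot": [0, 0, 0], "gripper": 1},
    {"dp": [0, 0, 0.0015], "rot": [0, 0, 0], "gripper": 1},
    {"dp": [0, 0, 0.0015], "rot": [0, 0, 0], "gripper": 1},
    {"dp": [0, 0, 0.0015], "rot": [0, 0, 0], "gripper": 1},
    {"dp": [0, 0, 0.0015], "rot": [0, 0, 0], "gripper": 1},
    {"dp": [0, 0, 0.0015], "rot": [0, 0, 0], "gripper": 1},
    {"dp": [0, 0, 0.0015], "rot": [0, 0, 0], "gripper": 1},
    {"dp": [0, 0, 0.0015], "rot": [0, 0, 0], "gripper": 1},
  ],
)

```text
clock: 11.75
eef_pos: [0.4604, 0.3038, 0.0694]
tcp_rot: [-0.073, 0.997, 0.0, 0.002]
contact_force: [0.4, -0.1, 0.6]
opening: 0.0813
```

>>> drive_tool(
  increments=[
    {"dp": [0, 0, -0.03], "rot": [0, 0, 0], "gripper": 1},
    {"dp": [0, 0, -0.07], "rot": [0, 0, 0], "gripper": 1},
    {"dp": [0, 0, -0.11], "rot": [0, 0, 0], "gripper": 1},
    {"dp": [0, 0, -0.15], "rot": [0, 0, 0], "gripper": 1},
    {"dp": [0, 0, -0.19], "rot": [0, 0, 0], "gripper": 1},
    {"dp": [0, 0, -0.23], "rot": [0, 0, 0], "gripper": 1},
    {"dp": [0, 0, -0.23], "rot": [0, 0, 0], "gripper": 1},
  ],
)

```text
clock: 12.45
eef_pos: [0.4605, 0.3041, 0.3047]
tcp_rot: [-0.073, 0.997, 0.002, 0.006]
contact_force: [1.4, -0.3, -0.0]
opening: 0.0883
```

```bash
python3 - <<'E'
from h import *
st()
d=snap('wrist','w11.png'); d=snap('scene','s11.png');crop(d,340,80,480,260,3.3,'s11c.png')
go([.4453,-.3135,.30],.12)
E
```

```text
t12.45 p [0.4605 0.3041 0.3047] R [[-0.989, -0.146, 0.013], [-0.146, 0.989, 0.004], [-0.013, 0.002, -1.0]] F [ 1.44 -0.34 -0.03] M [0.04 0.01 0.03] op 0.0883 q [ 0.37  0.38  1.3  -0.    1.45 -1.35]
dp [0.1039, -0.6085, -0.001] rot [0.21, 0.18, 91.5] dist 0.6172793832162313
```

View pics/w11.png

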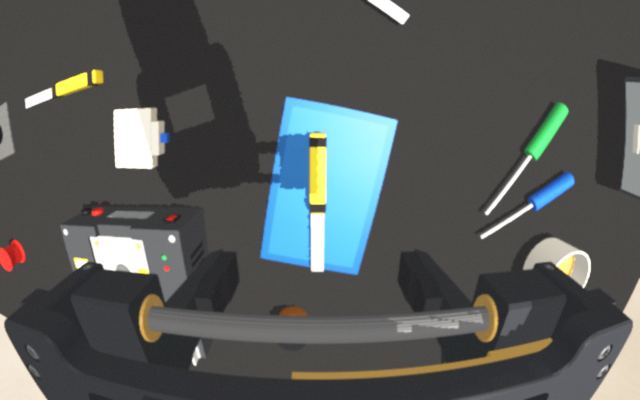

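View pics/s11c.png

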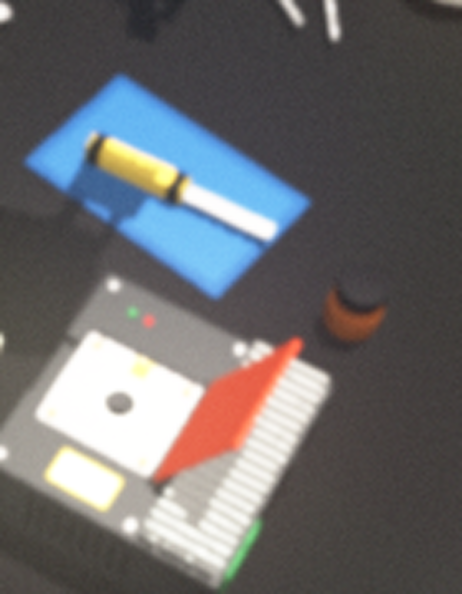

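>>> drive_tool(
  increments=[
    {"dp": [0.05, -0.3, -0.02], "rot": [0, 0, 50], "gripper": 1},
    {"dp": [0.05, -0.3, -0.02], "rot": [0, 0, 50], "gripper": 1},
    {"dp": [0.05, -0.3, -0.02], "rot": [0, 0, 50], "gripper": 1},
    {"dp": [0.05, -0.3, -0.02], "rot": [0, 0, 50], "gripper": 1},
    {"dp": [0.05, -0.3, -0.02], "rot": [0, 0, 50], "gripper": 1},
    {"dp": [0.05, -0.3, -0.02], "rot": [0, 0, 50], "gripper": 1},
    {"dp": [0.05, -0.3, -0.02], "rot": [0, 0, 50], "gripper": 1},
    {"dp": [0.05, -0.3, -0.02], "rot": [0, 0, 50], "gripper": 1},
  ],
)

```text
clock: 13.35
eef_pos: [0.4534, -0.0014, 0.318]
tcp_rot: [0.356, 0.934, 0.001, 0.0]
contact_force: [-0.9, -0.0, -0.1]
opening: 0.0886
```

```bash
python3 - <<'E'
from h import *
s=st()
d=snap('wrist','w12.png'); V=d['view']; print(-V[:3,:3].T@V[:3,3]); print('hole',proj(d,[.6055,.0652,.08],True))
go([.4453,-.3135,.31],.12)
E
```

```text
t13.35 p [ 0.4534 -0.0014  0.318 ] R [[-0.746, 0.666, 0.002], [0.666, 0.746, 0.002], [-0.0, 0.002, -1.0]] F [-0.88 -0.03 -0.05] M [-0.02  0.04  0.  ] op 0.0886 q [-0.27  0.2   1.52  0.    1.42 -1.11]
[0.39422363 0.05048381 0.39959798]
hole [443.48750134 244.31567377]
dp [-0.202, -0.2396, 0.0076] rot [0.15, -0.04, 41.51] dist 0.3134711845338758
```

View pics/w12.png

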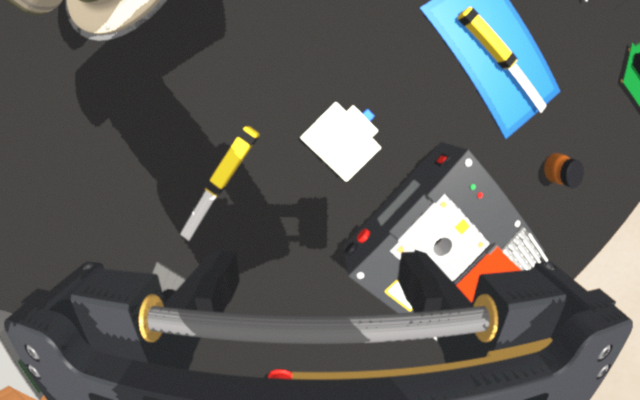

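```bash
python3 - <<'E'
from h import *
from scipy import ndimage
def cen(d,u,v,w,thr):
    g=d['color'].max(2); u,v=int(u),int(v); s=g[v-w:v+w+1,u-w:u+w+1]; m=s<thr
    l,n=ndimage.label(m); k=l[w,w]; 
    if k==0: print('no',s[w]); return
    c=ndimage.center_of_mass(l==k); return u-w+c[1],v-w+c[0],(l==k).sum()
d=load('w12'); crop(d,400,200,490,290,7,'w12c.png')
for th in (90,120,150): 
    c=cen(d,443,245,16,th); print(c, atz(d,c[0],c[1],.08,True) if c else '')
s=load('s11'); pr=proj(s,[.6055,.0652,.08]); print(pr)
for th in (90,120,150):
    c=cen(s,*pr,10,th); print(c, atz(s,c[0],c[1],.08) if c else '')
d=snap('top','t12.png'); pr=proj(d,[.6055,.0652,.08]); print(pr); crop(d,int(pr[0])-40,int(pr[1])-40,int(pr[0])+40,int(pr[1])+40,7,'t12c.png')
for th in (90,120,150):
    c=cen(d,*pr,10,th); print(c, atz(d,c[0],c[1],.08) if c else '')
E
```

```text
no [255 255 255 255 255 255 251 187 153 154 150 149 146 142 141 141 143 138
 138 138 136 133 132 133 163 240 255 255 255 255 255 255 255]
None 
no [255 255 255 255 255 255 251 187 153 154 150 149 146 142 141 141 143 138
 138 138 136 133 132 133 163 240 255 255 255 255 255 255 255]
None 
(np.float64(443.8775510204082), np.float64(244.30612244897958), np.int64(147)) [0.60585402 0.06558882 0.08      ]
[375.49358247 201.25157332]
no [255 255 255 255 255 255 250 203 174 169 170 165 167 161 177 233 254 255
 255 255 255]
None 
no [255 255 255 255 255 255 250 203 174 169 170 165 167 161 177 233 254 255
 255 255 255]
None 
no [255 255 255 255 255 255 250 203 174 169 170 165 167 161 177 233 254 255
 255 255 255]
None 
[292.90493191 144.27425425]
no [127 164 223 250 252 252 252 252 252 252 252 252 251 245 163 136 239 252
 253 253 253]
None 
no [127 164 223 250 252 252 252 252 252 252 252 252 251 245 163 136 239 252
 253 253 253]
None 
no [127 164 223 250 252 252 252 252 252 252 252 252 251 245 163 136 239 252
 253 253 253]
None
```

View pics/w12c.png

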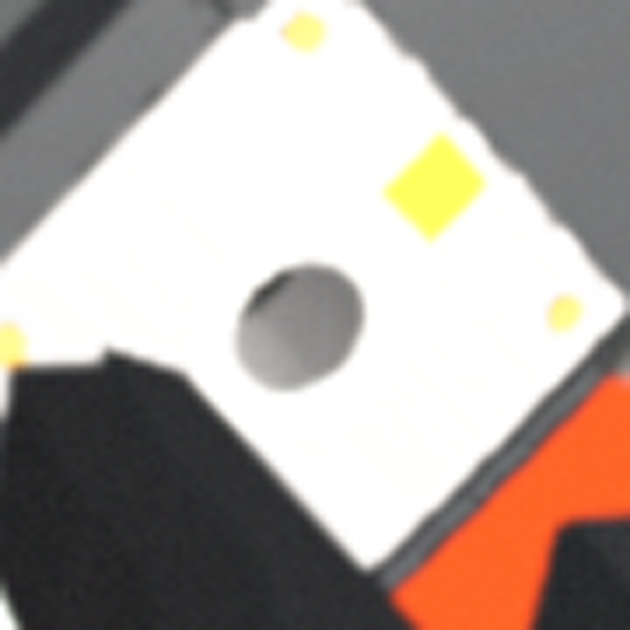

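View pics/t12c.png

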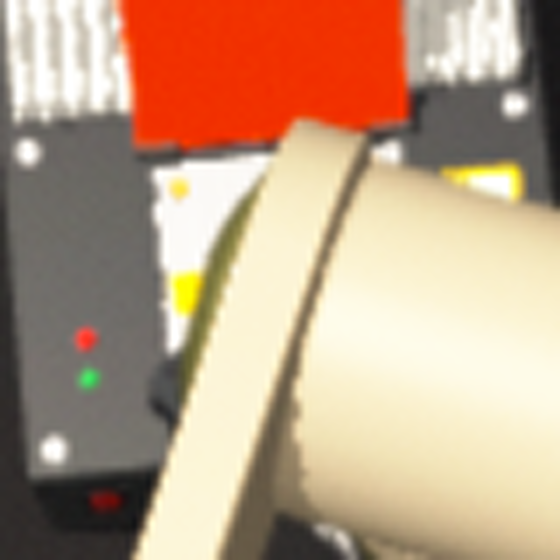

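```bash
python3 - <<'E'
from h import *
from scipy import ndimage
def cen(d,u,v,w,thr):
    g=d['color'].min(2); u,v=int(u),int(v); s=g[v-w:v+w+1,u-w:u+w+1]; m=s<thr
    l,n=ndimage.label(m); k=l[w,w]; c=ndimage.center_of_mass(l==k); return u-w+c[1],v-w+c[0],(l==k).sum()
d=load('w12'); s=load('s11')
for th in (190,215):
    c=cen(d,443,246,11,th); print(c, atz(d,c[0],c[1],.08,True))
    c=cen(s,375,201,8,th); print(c, atz(s,c[0],c[1],.08))
s=load('s9'); c=cen(s,376,202,8,200); print(c, atz(s,c[0],c[1],.08))
E
```

```text
(np.float64(442.4875), np.float64(245.86666666666667), np.int64(240)) [0.60632621 0.06309933 0.08      ]
(np.float64(375.7631578947368), np.float64(201.68421052631578), np.int64(38)) [0.60678893 0.06461209 0.08      ]
(np.float64(442.3969465648855), np.float64(246.1145038167939), np.int64(262)) [0.60652356 0.06283102 0.08      ]
(np.float64(375.75), np.float64(201.83333333333334), np.int64(48)) [0.60702259 0.06423504 0.08      ]
(np.float64(375.8222222222222), np.float64(201.84444444444443), np.int64(45)) [0.60718512 0.06432741 0.08      ]
```

>>> drive_tool(
  increments=[
    {"dp": [-0.202, -0.24, 0.008], "rot": [0, 0, 41.5], "gripper": 1},
    {"dp": [-0.202, -0.24, 0.008], "rot": [0, 0, 41.5], "gripper": 1},
    {"dp": [-0.202, -0.24, 0.008], "rot": [0, 0, 41.5], "gripper": 1},
    {"dp": [-0.202, -0.24, 0.008], "rot": [0, 0, 41.5], "gripper": 1},
    {"dp": [-0.202, -0.24, 0.008], "rot": [0, 0, 41.5], "gripper": 1},
    {"dp": [-0.202, -0.24, 0.008], "rot": [0, 0, 41.5], "gripper": 1},
    {"dp": [-0.202, -0.24, 0.008], "rot": [0, 0, 41.5], "gripper": 1},
    {"dp": [-0.202, -0.24, 0.008], "rot": [0, 0, 41.5], "gripper": 1},
    {"dp": [-0.202, -0.24, 0.008], "rot": [0, 0, 41.5], "gripper": 1},
  ],
)

```text
clock: 14.35
eef_pos: [0.4462, -0.3112, 0.3096]
tcp_rot: [0.662, 0.75, 0.002, -0.0]
contact_force: [-0.5, 0.3, -0.6]
opening: 0.0884
```

```bash
python3 - <<'E'
from h import *
s=st()
d=snap('wrist','w13.png'); t=snap('top','t13.png'); crop(t,400,160,500,260,6,'t13c.png')
e=snap('scene','s13.png'); crop(e,195,220,275,300,7,'s13c.png')
E
```

```text
t14.35 p [ 0.4462 -0.3112  0.3096] R [[-0.124, 0.992, 0.002], [0.992, 0.124, 0.003], [0.003, 0.002, -1.0]] F [-0.54  0.34 -0.58] M [-0.04  0.07  0.02] op 0.0884 q [-0.83  0.37  1.3   0.    1.48 -0.95]
```

View pics/w13.png

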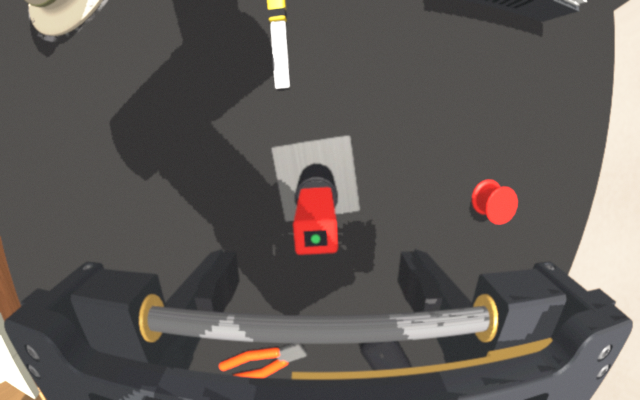

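View pics/s13c.png

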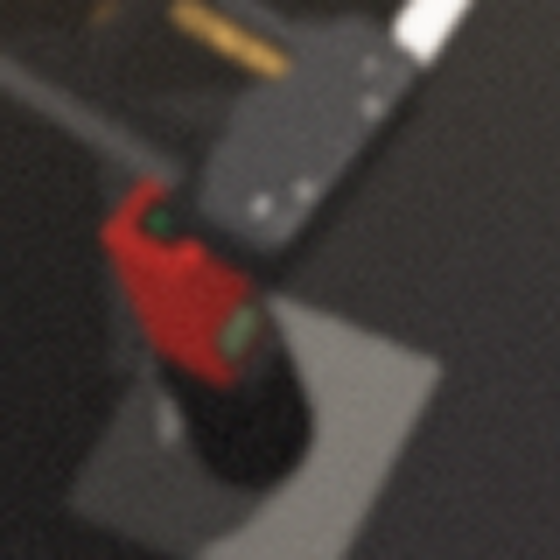

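```bash
python3 - <<'E'
from h import *
d=load('w13'); crop(d,270,160,370,270,6,'w13c.png')
p=atz(d,315.5,239,.196,True); print(p)
s=arm.read_state(); R=Ro.from_quat(s['tcp_rot']).as_matrix(); print(R.T@(p-s['eef_pos']))
for q in [(.4453,-.3135,.196),(.4453,-.3135,.095)]: print(proj(d,q,True))
E
```

```text
[ 0.44594744 -0.31669434  0.196     ]
[-0.00551803 -0.00104862  0.11420022]
[315.12052988 234.62471628]
[315.7299674  195.65535975]
```

View pics/w13c.png

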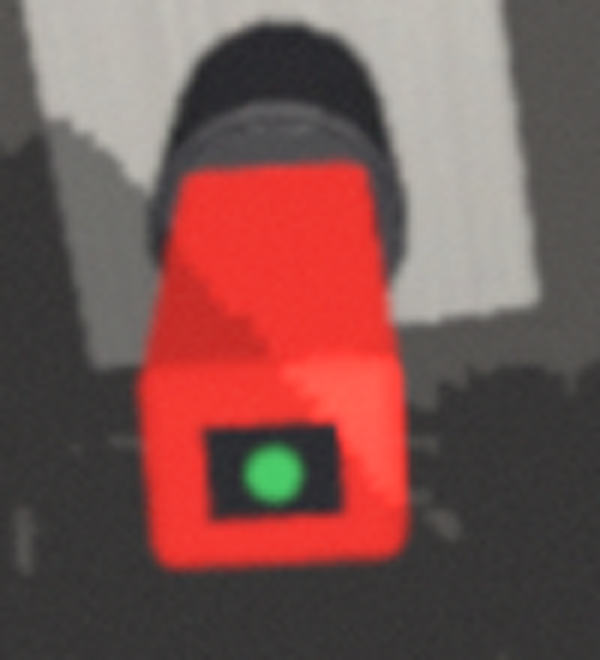

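View pics/t13c.png

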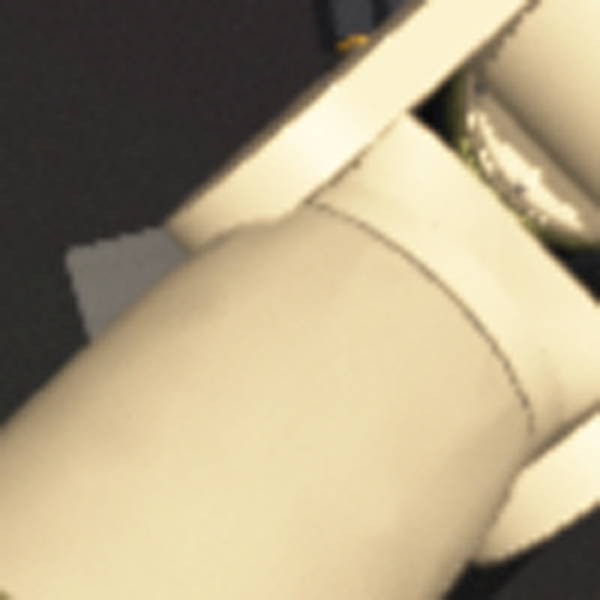

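>>> drive_tool(
  increments=[
    {"dp": [-0.003, -0.001, 0.04], "rot": [0, 0, -2.5], "gripper": 1},
    {"dp": [-0.003, -0.001, 0.08], "rot": [0, 0, -2.5], "gripper": 1},
    {"dp": [-0.003, -0.001, 0.105], "rot": [0, 0, -2.5], "gripper": 1},
    {"dp": [-0.003, -0.001, 0.105], "rot": [0, 0, -2.5], "gripper": 1},
    {"dp": [-0.003, -0.001, 0.105], "rot": [0, 0, -2.5], "gripper": 1},
    {"dp": [-0.003, -0.001, 0.105], "rot": [0, 0, -2.5], "gripper": 1},
  ],
)

```text
clock: 15.1
eef_pos: [0.4463, -0.3142, 0.2071]
tcp_rot: [0.645, 0.764, 0.001, 0.002]
contact_force: [-0.2, 0.4, 0.2]
opening: 0.0879
```

```bash
python3 - <<'E'
from h import *
s=st()
d=snap('wrist','w14.png')
E
```

```text
t15.10 p [ 0.4463 -0.3142  0.2071] R [[-0.168, 0.986, 0.005], [0.986, 0.168, -0.001], [-0.002, 0.005, -1.0]] F [-0.17  0.41  0.18] M [-0.09  0.04  0.01] op 0.0879 q [-0.83  0.46  1.46  0.    1.21 -1.  ]
```

View pics/w14.png

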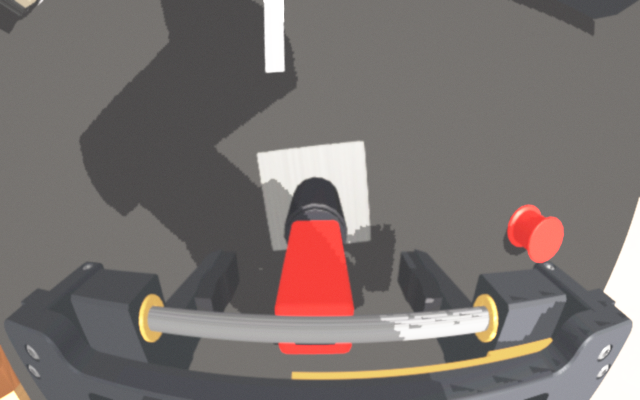

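>>> drive_tool(
  increments=[
    {"dp": [0, 0, 0.001], "rot": [0, 0, 0], "gripper": -1},
    {"dp": [0, 0, 0.001], "rot": [0, 0, 0], "gripper": -1},
    {"dp": [0, 0, 0.001], "rot": [0, 0, 0], "gripper": -1},
    {"dp": [0, 0, 0.001], "rot": [0, 0, 0], "gripper": -1},
    {"dp": [0, 0, 0.001], "rot": [0, 0, 0], "gripper": -1},
    {"dp": [0, 0, 0.001], "rot": [0, 0, 0], "gripper": -1},
    {"dp": [0, 0, 0.001], "rot": [0, 0, 0], "gripper": -1},
    {"dp": [0, 0, 0.001], "rot": [0, 0, 0], "gripper": -1},
    {"dp": [0, 0, 0.001], "rot": [0, 0, 0], "gripper": -1},
    {"dp": [0, 0, 0.001], "rot": [0, 0, 0], "gripper": -1},
  ],
  force=45,
)

```text
clock: 16.15
eef_pos: [0.4461, -0.3143, 0.2059]
tcp_rot: [0.645, 0.764, 0.001, 0.002]
contact_force: [-1.0, -1.0, -0.8]
opening: 0.0295
```

```bash
python3 - <<'E'
from h import *
s=st()
d=snap('wrist','w15.png')
E
```

```text
t16.15 p [ 0.4461 -0.3143  0.2059] R [[-0.168, 0.986, 0.004], [0.986, 0.168, -0.001], [-0.001, 0.004, -1.0]] F [-1.01 -0.95 -0.77] M [-0.13  0.22 -0.02] op 0.0295 q [-0.83  0.46  1.47  0.    1.21 -1.  ]
```

View pics/w15.png

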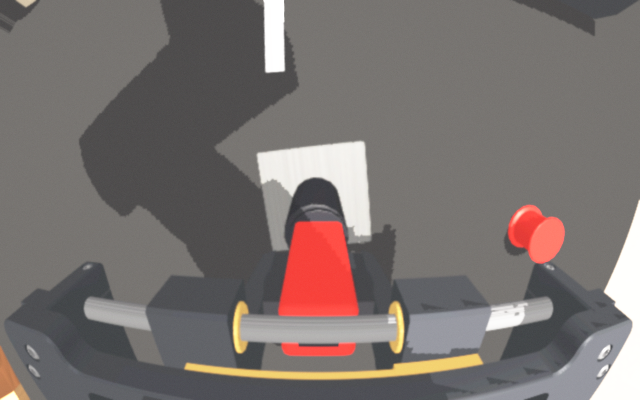

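>>> drive_tool(
  increments=[
    {"dp": [0, 0, 0], "rot": [0, 0, 0], "gripper": -1},
    {"dp": [0, 0, -0.02], "rot": [0, 0, 0], "gripper": -1},
    {"dp": [0, 0, -0.04], "rot": [0, 0, 0], "gripper": -1},
    {"dp": [0, 0, -0.06], "rot": [0, 0, 0], "gripper": -1},
    {"dp": [0, 0, -0.08], "rot": [0, 0, 0], "gripper": -1},
    {"dp": [0, 0, -0.1], "rot": [0, 0, 0], "gripper": -1},
    {"dp": [0, 0, -0.12], "rot": [0, 0, 0], "gripper": -1},
    {"dp": [0, 0, -0.14], "rot": [0, 0, 0], "gripper": -1},
    {"dp": [0, 0, -0.14], "rot": [0, 0, 0], "gripper": -1},
  ],
)

```text
clock: 17.1
eef_pos: [0.4458, -0.3144, 0.348]
tcp_rot: [0.645, 0.764, 0.001, 0.004]
contact_force: [1.0, -0.3, -2.4]
opening: 0.0296
```

```bash
python3 - <<'E'
from h import *
s=st()
d=snap('scene','s16.png'); crop(d,180,180,290,300,5,'s16c.png')
go([.60,.0,.345],.165)
go([.6062,.0642,.345],.165)
E
```

```text
t17.10 p [ 0.4458 -0.3144  0.348 ] R [[-0.168, 0.986, 0.008], [0.986, 0.168, -0.004], [-0.005, 0.007, -1.0]] F [ 1.05 -0.35 -2.43] M [-0.07  0.07 -0.02] op 0.0296 q [-0.83  0.34  1.23  0.    1.57 -1.  ]
dp [0.2839, 0.2049, 0.0015] rot [0.31, 0.15, 0.19] dist 0.3501118827161101
dp [0.3461, 0.2218, 0.0014] rot [0.31, 0.15, 0.19] dist 0.411093329945307
```

View pics/s16c.png

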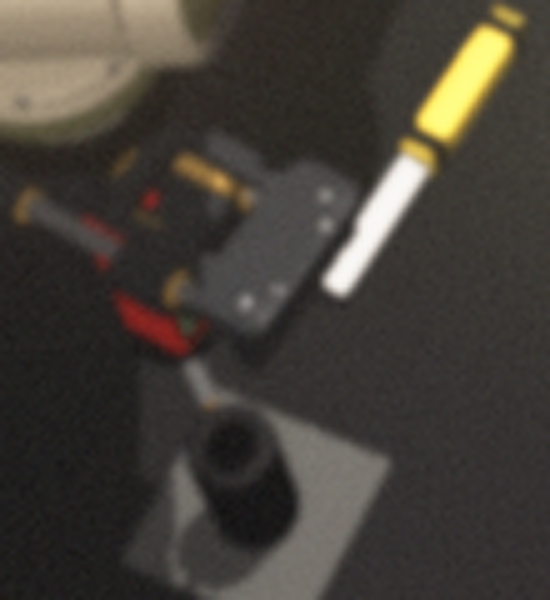

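>>> drive_tool(
  increments=[
    {"dp": [0.035, 0.022, 0], "rot": [0.3, 0.1, 0], "gripper": -1},
    {"dp": [0.07, 0.044, 0], "rot": [0.3, 0.1, 0], "gripper": -1},
    {"dp": [0.105, 0.066, 0], "rot": [0.3, 0.1, 0], "gripper": -1},
    {"dp": [0.14, 0.088, 0], "rot": [0.3, 0.1, 0], "gripper": -1},
    {"dp": [0.175, 0.111, 0], "rot": [0.3, 0.1, 0], "gripper": -1},
    {"dp": [0.21, 0.134, 0], "rot": [0.3, 0.1, 0], "gripper": -1},
    {"dp": [0.245, 0.157, 0], "rot": [0.3, 0.1, 0], "gripper": -1},
    {"dp": [0.28, 0.18, 0], "rot": [0.3, 0.1, 0], "gripper": -1},
    {"dp": [0.315, 0.202, 0], "rot": [0.3, 0.1, 0], "gripper": -1},
    {"dp": [0.34, 0.218, 0], "rot": [0.3, 0.1, 0], "gripper": -1},
  ],
)

```text
clock: 18.15
eef_pos: [0.6038, 0.06, 0.3444]
tcp_rot: [0.645, 0.765, -0.001, -0.001]
contact_force: [-0.1, -1.1, -1.6]
opening: 0.0296
```

>>> drive_tool(
  increments=[
    {"dp": [0.006, 0.003, 0], "rot": [0, 0, 0], "gripper": -1},
    {"dp": [0.006, 0.003, 0], "rot": [0, 0, 0], "gripper": -1},
    {"dp": [0.006, 0.003, 0], "rot": [0, 0, 0], "gripper": -1},
  ],
)

```text
clock: 18.45
eef_pos: [0.6055, 0.0655, 0.3435]
tcp_rot: [0.645, 0.764, -0.001, -0.001]
contact_force: [-1.1, -0.5, -1.5]
opening: 0.0294
```

```bash
python3 - <<'E'
from h import *
s=st()
go([.6062,.0642,.345],.165)
d=snap('scene','s17.png'); crop(d,320,140,430,240,6,'s17c.png'); print('tip',proj(d,s['eef_pos']-[0,0,.196]),'hole',proj(d,[.6062,.0642,.08]))
d=snap('wrist','w17.png')
d=snap('top','t17.png'); crop(d,240,80,350,190,5,'t17c.png')
E
```

```text
t18.45 p [0.6055 0.0655 0.3435] R [[-0.168, 0.986, -0.004], [0.986, 0.168, -0.0], [0.0, -0.004, -1.0]] F [-1.07 -0.54 -1.45] M [-0.1   0.03 -0.02] op 0.0294 q [-0.09  0.47  1.04 -0.    1.64 -0.26]
dp [-0.0014, 0.0005, -0.0015] rot [-0.24, -0.01, 0.25] dist 0.002099996415007866
tip [378.46427343 187.73854441] hole [375.48376372 201.66418299]
```

View pics/s17c.png

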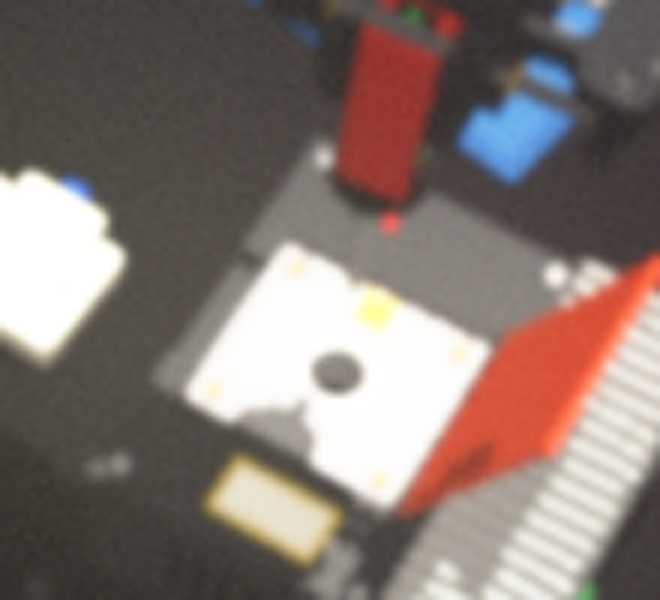

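View pics/w17.png

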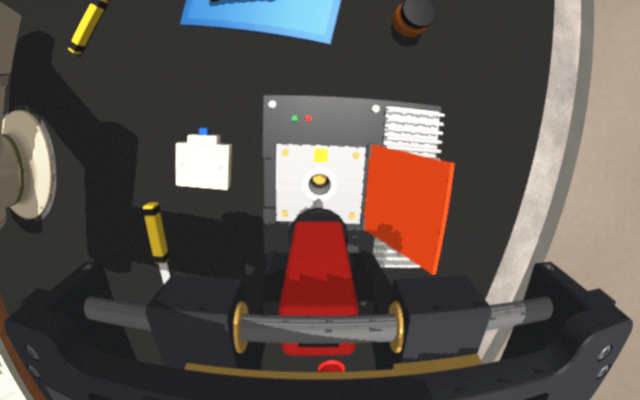

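View pics/t17c.png

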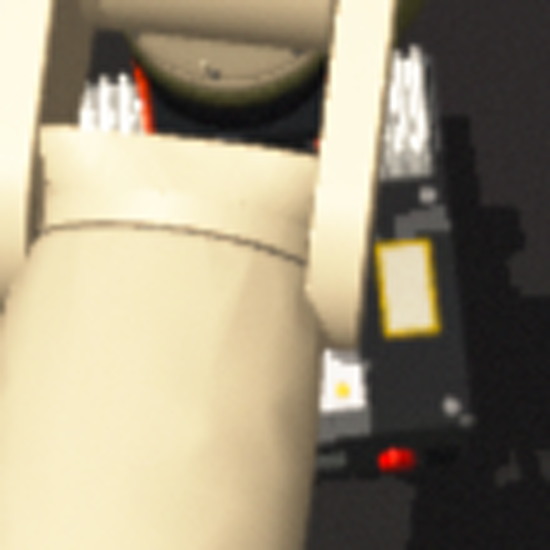

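```bash
python3 - <<'E'
from h import *
d=load('s17'); crop(d,350,165,400,210,14,'s17d.png')
w=load('w17'); crop(w,270,140,370,230,7,'w17c.png')
print(atz(w,319.5,182.5,.08,True))
E
```

```text
[0.60703352 0.06477141 0.08      ]
```

View pics/s17d.png

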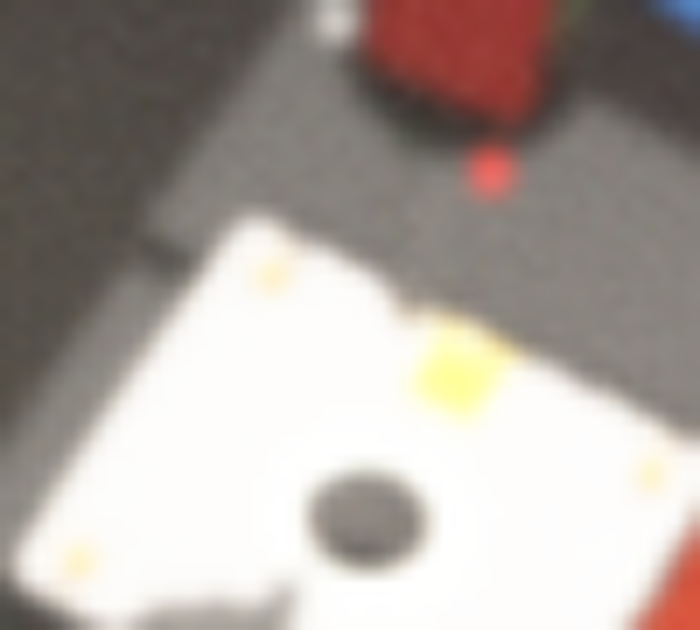

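View pics/w17c.png

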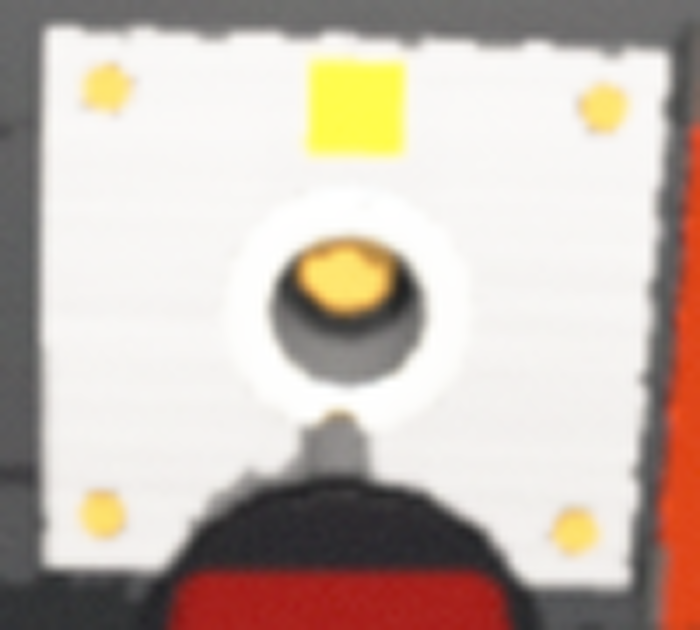

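```bash
python3 - <<'E'
from h import *
w=load('w17'); s=arm.read_state(); R=Ro.from_quat(s['tcp_rot']).as_matrix(); p=s['eef_pos']
h=atz(w,319.3,184.0,.08,True); t=atz(w,317.9,199.2,p[2]-.196,True)
print('hole',h,'tip',t,'tcp',p); print('in tool frame hole-tip',R.T@(h-t), 'tcp->tip',R.T@(t-p))
sc=load('s17'); ht=np.array([350+367/14-.46,165+520/14-.46]); print(ht,atz(sc,*ht,.08))
E
```

```text
hole [0.60710482 0.06299435 0.08      ] tip [0.60547899 0.06426891 0.14842916] tcp [0.60557923 0.06520811 0.34442916]
in tool frame hole-tip [-0.00153563  0.00156614  0.06842519] tcp->tip [-0.00092874  0.00024994  0.19599992]
[375.75428571 201.68285714] [0.60676898 0.06460072 0.08      ]
```

>>> drive_tool(
  increments=[
    {"dp": [-0.001, 0.0015, 0.015], "rot": [-0.2, 0, 0], "gripper": -1},
    {"dp": [-0.001, 0.0015, 0.03], "rot": [-0.2, 0, 0], "gripper": -1},
    {"dp": [-0.001, 0.0015, 0.045], "rot": [-0.2, 0, 0], "gripper": -1},
    {"dp": [-0.001, 0.0015, 0.053], "rot": [-0.2, 0, 0], "gripper": -1},
    {"dp": [-0.001, 0.0015, 0.056], "rot": [-0.2, 0, 0], "gripper": -1},
    {"dp": [-0.001, 0.0015, 0.056], "rot": [-0.2, 0, 0], "gripper": -1},
    {"dp": [-0.001, 0.0015, 0.056], "rot": [-0.2, 0, 0], "gripper": -1},
  ],
)

```text
clock: 19.3
eef_pos: [0.6072, 0.0643, 0.2892]
tcp_rot: [0.645, 0.764, 0.001, 0.001]
contact_force: [-0.3, 0.4, -1.6]
opening: 0.0294
```

```bash
python3 - <<'E'
from h import *
s=st()
d=snap('scene','s18.png'); crop(d,350,165,400,210,14,'s18d.png'); print('tip',(proj(d,s['eef_pos']-[0,0,.196])-[350,165]+.46)*14)
w=snap('wrist','w18.png'); crop(w,270,140,370,230,7,'w18c.png')
E
```

```text
t19.30 p [0.6072 0.0643 0.2892] R [[-0.167, 0.986, 0.002], [0.986, 0.167, 0.0], [-0.0, 0.002, -1.0]] F [-0.28  0.38 -1.61] M [-0.08  0.1   0.  ] op 0.0294 q [-0.09  0.5   1.14  0.    1.5  -0.26]
tip [375.6842037  487.41526743]
```

View pics/s18d.png

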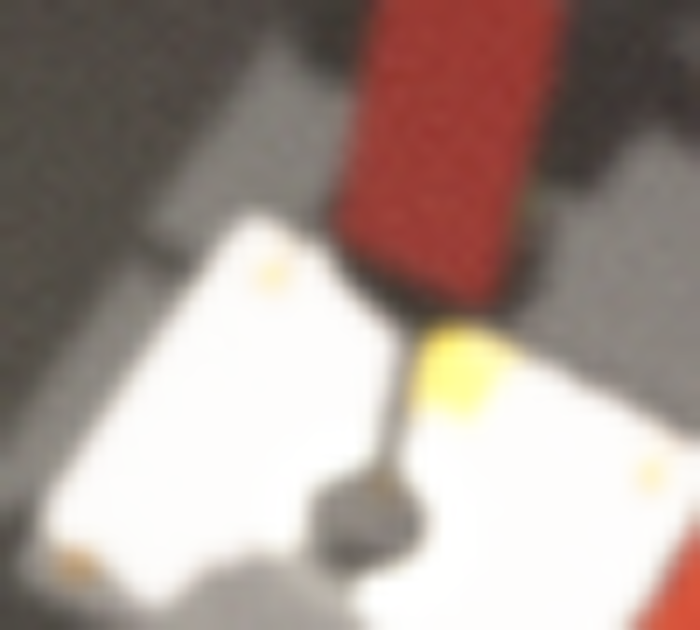

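View pics/w18c.png

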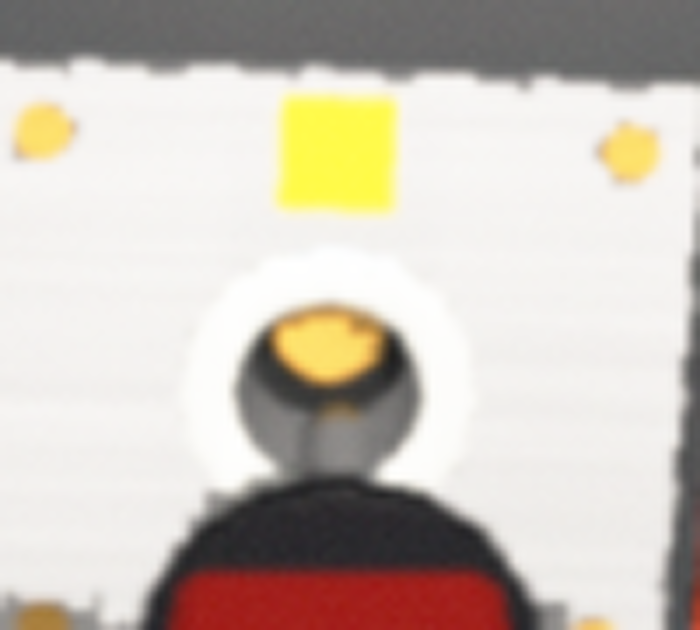

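```bash
python3 - <<'E'
from h import *
s=arm.read_state(); R=Ro.from_quat(s['tcp_rot']).as_matrix(); p=s['eef_pos']; print(p, arm.read_state()['clock'])
w=load('w18'); d=load('s18')
crop(w,295,180,345,220,14,'w18d.png'); crop(d,365,185,390,210,24,'s18e.png')
for n,im,px,f in [('w',w,(270+329/7-.43,140+392/7-.43),True),('s',d,(350+367/14-.46,165+520/14-.46),False)]:
    h=atz(im,*px,.08,f); V=im['view']; o=-V[:3,:3].T@V[:3,3]; u=(o-h)[:2]; u/=np.linalg.norm(u)
    print(n,'hole',h,'cam',o)
    for zt in (.0922,.0932,.0942):
        q=np.array([*(h[:2]+.003*u),zt]); print(zt,'rim px',proj(im,q,f))
E
```

```text
[0.60721284 0.06441035 0.28912329] 19.4
w hole [0.6071025  0.06304595 0.08      ] cam [0.59432794 0.14194392 0.37075102]
0.0922 rim px [316.56782655 195.93550457]
0.0932 rim px [316.56612543 196.22174902]
0.0942 rim px [316.5644138  196.50991539]
s hole [0.60676898 0.06460072 0.08      ] cam [ 0.87756094 -0.50039111  1.1698374 ]
0.0922 rim px [376.04288478 200.34897966]
0.0932 rim px [376.08445223 200.15685887]
0.0942 rim px [376.12607773 199.96446974]
```

View pics/w18d.png

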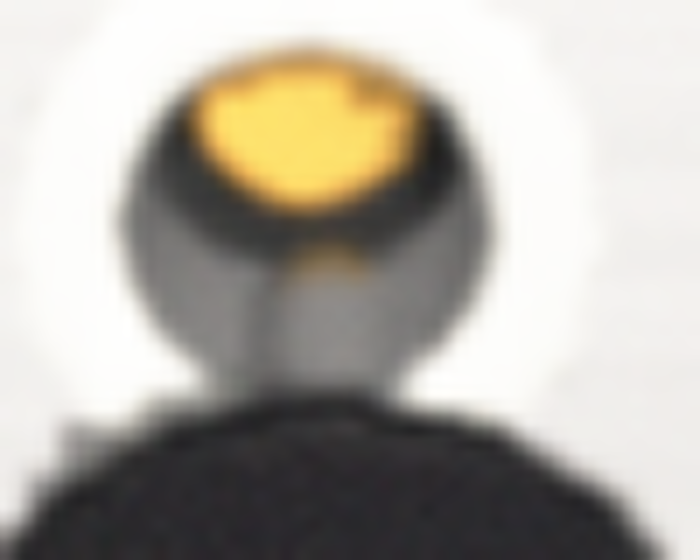

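View pics/s18e.png

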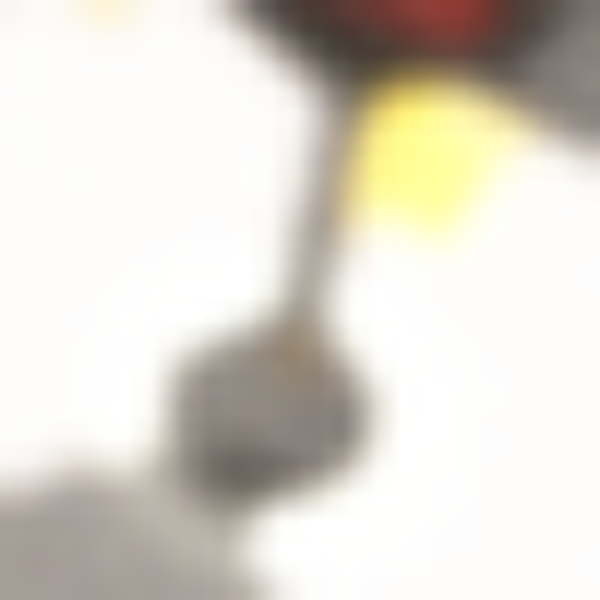

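>>> drive_tool(
  increments=[
    {"dp": [-0.0004, -0.0016, 0.003], "rot": [-0.1, 0, 0], "gripper": -1},
    {"dp": [-0.0004, -0.0016, 0.006], "rot": [-0.1, 0, 0], "gripper": -1},
    {"dp": [-0.0004, -0.0016, 0.009], "rot": [-0.1, 0, 0], "gripper": -1},
    {"dp": [-0.0004, -0.0016, 0.009], "rot": [-0.1, 0, 0], "gripper": -1},
    {"dp": [-0.0004, -0.0016, 0.009], "rot": [-0.1, 0, 0], "gripper": -1},
  ],
)

```text
clock: 19.9
eef_pos: [0.6057, 0.0637, 0.28]
tcp_rot: [0.645, 0.764, 0.001, 0.001]
contact_force: [-1.1, -0.0, -2.5]
opening: 0.0298
```

```bash
python3 - <<'E'
from h import *
s=st(); zt=s['eef_pos'][2]-.196
d=snap('scene','s19.png'); crop(d,365,185,390,210,24,'s19e.png')
w=snap('wrist','w19.png'); crop(w,295,180,345,220,14,'w19d.png')
np.save('pics/z19.npy',zt)
E
```

```text
t19.90 p [0.6057 0.0637 0.28  ] R [[-0.167, 0.986, 0.004], [0.986, 0.167, 0.0], [-0.0, 0.004, -1.0]] F [-1.05 -0.01 -2.45] M [-0.07  0.07 -0.02] op 0.0298 q [-0.09  0.5   1.17  0.    1.47 -0.26]
```

View pics/w19d.png

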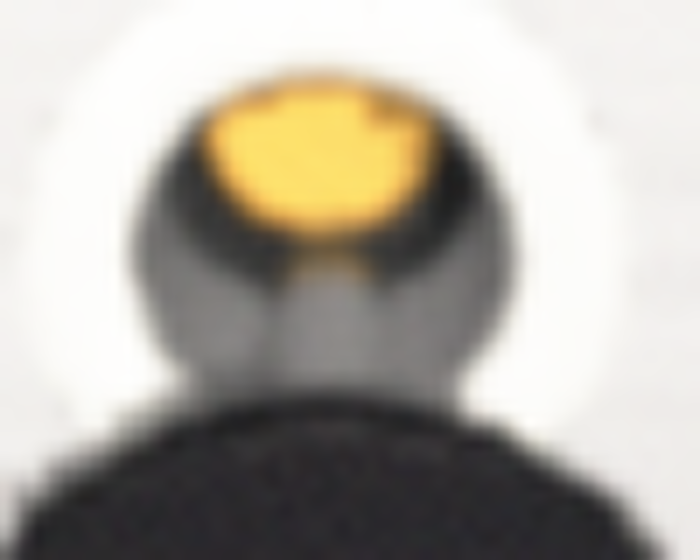

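View pics/s19e.png

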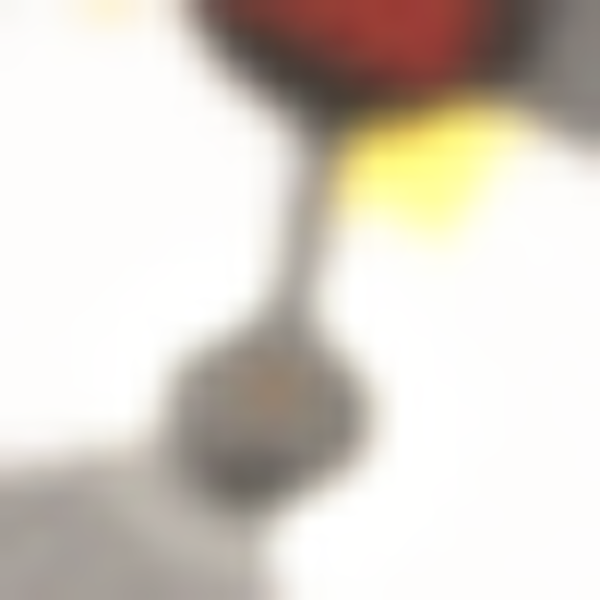

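```bash
python3 - <<'E'
from h import *
w=load('w19'); d=load('s19'); zt=float(np.load('pics/z19.npy')); print(zt)
for n,im,px,f in [('w',w,(295+324/14-.46,180+257/14-.46),True),('s',d,(365+268/24-.48,185+420/24-.48),False)]:
    h=atz(im,*px,.08,f); V=im['view']; o=-V[:3,:3].T@V[:3,3]; u=(o-h)[:2]; u/=np.linalg.norm(u)
    q=np.array([*(h[:2]+.003*u),zt]); r=proj(im,q,f); print(n,h,r,(r-([295,180] if f else [365,185])+(.46 if f else .48))*(14 if f else 24))
    # outline of circle
    a=np.linspace(0,2*np.pi,100); c=np.array([proj(im,[h[0]+.0132*np.cos(t),h[1]+.0132*np.sin(t),.08],f) for t in a]); c=(c-([295,180] if f else [365,185])+(.46 if f else .48))*(14 if f else 24); print(c.min(0),c.max(0))
E
```

```text
0.08400792067988178
w [0.60697947 0.06288631 0.08      ] [317.65767712 195.96724109] [323.64747962 229.98137524]
[128.54096815  66.72133039] [519.39046046 442.71556122]
s [0.60722206 0.06368616 0.08      ] [375.6365993  202.25138581] [266.79838316 425.55325941]
[144.86415879 313.00549729] [391.2449765  528.16392216]
```

>>> drive_tool(
  increments=[
    {"dp": [0.0003, -0.0003, 0.005], "rot": [0, 0, 0], "gripper": -1},
    {"dp": [0.0003, -0.0003, 0.01], "rot": [0, 0, 0], "gripper": -1},
    {"dp": [0.0003, -0.0003, 0.015], "rot": [0, 0, 0], "gripper": -1},
    {"dp": [0.0003, -0.0003, 0.02], "rot": [0, 0, 0], "gripper": -1},
    {"dp": [0.0003, -0.0003, 0.02], "rot": [0, 0, 0], "gripper": -1},
    {"dp": [0.0003, -0.0003, 0.02], "rot": [0, 0, 0], "gripper": -1},
  ],
)

```text
clock: 20.6
eef_pos: [0.6055, 0.064, 0.2601]
tcp_rot: [0.645, 0.764, 0.001, 0.001]
contact_force: [-0.4, -0.4, -1.5]
opening: 0.0295
```

```bash
python3 - <<'E'
from h import *
s=st()
w=snap('wrist','w20.png'); crop(w,295,180,345,220,14,'w20d.png')
E
```

```text
t20.60 p [0.6055 0.064  0.2601] R [[-0.167, 0.986, 0.004], [0.986, 0.167, 0.0], [-0.0, 0.004, -1.0]] F [-0.43 -0.36 -1.49] M [-0.09  0.06 -0.04] op 0.0295 q [-0.09  0.51  1.2   0.    1.42 -0.26]
```

View pics/w20d.png

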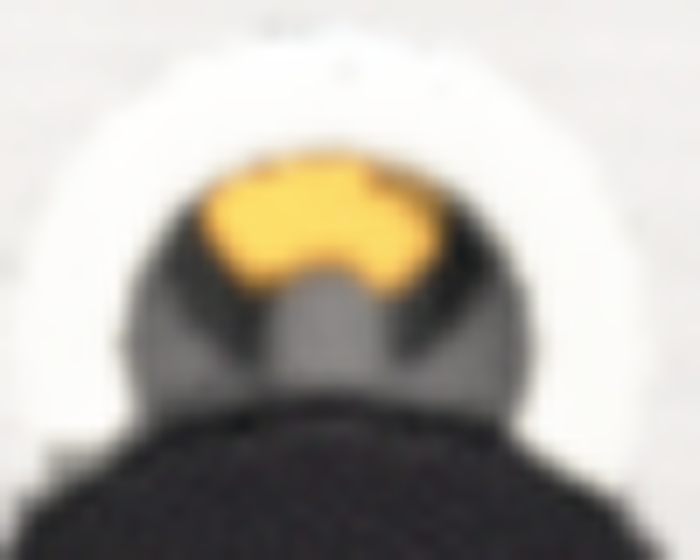

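>>> drive_tool(
  increments=[
    {"dp": [0, 0, 0.005], "rot": [0, 0, 0], "gripper": -1},
    {"dp": [0, 0, 0.01], "rot": [0, 0, 0], "gripper": -1},
    {"dp": [0, 0, 0.015], "rot": [0, 0, 0], "gripper": -1},
    {"dp": [0, 0, 0.02], "rot": [0, 0, 0], "gripper": -1},
    {"dp": [0, 0, 0.02], "rot": [0, 0, 0], "gripper": -1},
    {"dp": [0, 0, 0.02], "rot": [0, 0, 0], "gripper": -1},
  ],
)

```text
clock: 21.25
eef_pos: [0.6057, 0.064, 0.2403]
tcp_rot: [0.645, 0.764, 0.002, 0.001]
contact_force: [0.4, -0.2, -1.5]
opening: 0.0301
```

```bash
python3 - <<'E'
from h import *
F=[]
for i in range(4):
    w=arm.get_image('wrist'); F.append(arm.read_state()['contact_force'])
print(np.round(F,2).tolist())
s=st()
w=snap('wrist','w21.png'); crop(w,295,180,345,220,14,'w21d.png')
E
```

```text
[[0.42, 0.67, -1.65], [0.38, 1.39, -1.76], [-0.09, -0.49, -1.66], [0.59, -0.21, -1.29]]
t21.45 p [0.6057 0.064  0.2406] R [[-0.167, 0.986, 0.005], [0.986, 0.167, 0.0], [-0.001, 0.005, -1.0]] F [ 0.59 -0.21 -1.29] M [-0.04  0.05 -0.07] op 0.0296 q [-0.09  0.53  1.23  0.    1.38 -0.26]
```

View pics/w21d.png

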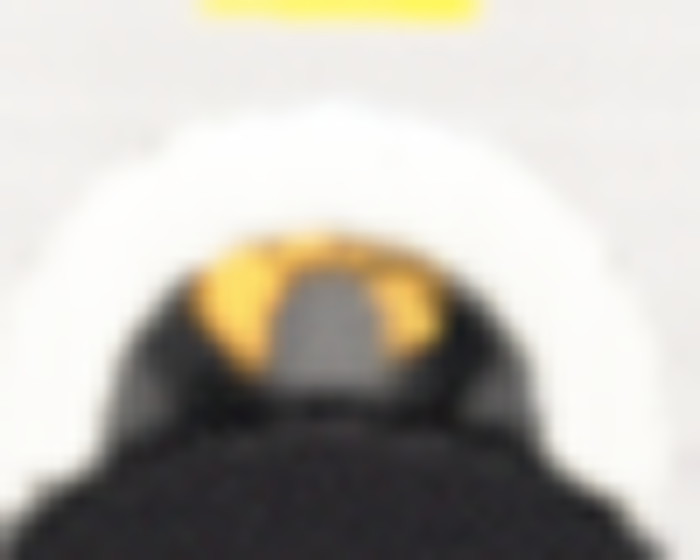

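```bash
python3 - <<'E'
from h import *
w=load('w21'); P=lambda q:(proj(w,q,True)-[295,180]+.46)*14
s=arm.read_state(); R=Ro.from_quat(s['tcp_rot']).as_matrix(); tip=s['eef_pos']+R[:,2]*.196; print('tip by TCP',tip)
for h in [(.607,.063),(.6068,.0645)]:
    a=np.linspace(0,2*np.pi,73); c=np.array([P([h[0]+.009*np.cos(t),h[1]+.009*np.sin(t),.04]) for t in a]); m=np.array([P([h[0]+.013*np.cos(t),h[1]+.013*np.sin(t),.08]) for t in a])
    print(h,'disc',c.min(0),c.max(0),'mouth',m.min(0),m.max(0))
u=R[:,0]; u=u/np.linalg.norm(u)
for zt in (.0,.008,.012):
    for r in (.003,.004):
        print(zt,r,P(tip+u*r+[0,0,zt]))
E
```

```text
tip by TCP [0.60665705 0.06408863 0.0445434 ]
(0.607, 0.063) disc [188.71534655 127.57277224] [454.87691398 383.63254721] mouth [103.55228626 228.85494108] [545.35068971 648.5521716 ]
(0.6068, 0.0645) disc [189.29695395 105.67966375] [455.84684096 362.45310677] mouth [104.04084046 203.64857532] [546.65062623 624.89079288]
0.0 0.003 [319.65600189 215.42751636]
0.0 0.004 [319.63779177 200.87379867]
0.008 0.003 [320.08269944 248.03945793]
0.008 0.004 [320.06425323 233.11530645]
0.012 0.003 [320.30508068 265.02781039]
0.012 0.004 [320.28652349 249.91199987]
```

>>> drive_tool(
  increments=[
    {"dp": [0.0006, -0.0004, 0.002], "rot": [0, 0, 0], "gripper": -1},
    {"dp": [0.0006, -0.0004, 0.004], "rot": [0, 0, 0], "gripper": -1},
    {"dp": [0.0006, -0.0004, 0.006], "rot": [0, 0, 0], "gripper": -1},
    {"dp": [0.0006, -0.0004, 0.006], "rot": [0, 0, 0], "gripper": -1},
    {"dp": [0.0006, -0.0004, 0.006], "rot": [0, 0, 0], "gripper": -1},
  ],
)

```text
clock: 22.0
eef_pos: [0.6053, 0.0645, 0.2346]
tcp_rot: [0.645, 0.764, 0.002, 0.002]
contact_force: [-0.6, -0.6, -0.6]
opening: 0.0293
```

```bash
cat > ff.py <<'E'
from h import *
F=[];Z=[]
for i in range(8):
    arm.get_image('wrist'); s=arm.read_state(); F.append(s['contact_force']); Z.append(s['eef_pos'][2])
print('meanF',np.mean(F,0).round(2),'std',np.std(F,0).round(2),'z',np.mean(Z)); st()
E
python3 ff.py
```

```text
meanF [-0.04 -0.06 -0.55] std [0.46 0.59 0.59] z 0.2346223644344709
t22.40 p [0.6053 0.0645 0.2346] R [[-0.167, 0.986, 0.005], [0.986, 0.167, 0.0], [-0.0, 0.005, -1.0]] F [ 0.26 -0.39  0.24] M [-0.04  0.12  0.01] op 0.0298 q [-0.09  0.53  1.24  0.    1.36 -0.26]
```

>>> drive_tool(
  increments=[
    {"dp": [0, 0, 0.001], "rot": [0, 0, 0], "gripper": -1},
    {"dp": [0, 0, 0.002], "rot": [0, 0, 0], "gripper": -1},
    {"dp": [0, 0, 0.0027], "rot": [0, 0, 0], "gripper": -1},
    {"dp": [0, 0, 0.0027], "rot": [0, 0, 0], "gripper": -1},
    {"dp": [0, 0, 0.0027], "rot": [0, 0, 0], "gripper": -1},
  ],
)

```text
clock: 22.9
eef_pos: [0.6053, 0.0645, 0.2319]
tcp_rot: [0.645, 0.764, 0.002, 0.002]
contact_force: [0.3, 0.8, 0.3]
opening: 0.0296
```

```bash
python3 ff.py; python3 - <<'E'
from h import *
w=snap('wrist','w23.png'); crop(w,245,150,395,250,5,'w23d.png')
d=snap('scene','s23.png'); crop(d,340,80,480,260,3.3,'s23c.png')
E
```

```text
meanF [-0.41 -0.01  0.41] std [0.53 0.28 0.52] z 0.23192095873438803
t23.30 p [0.6053 0.0645 0.2319] R [[-0.167, 0.986, 0.005], [0.986, 0.167, 0.0], [-0.0, 0.005, -1.0]] F [-1.15  0.09  0.56] M [-0.    0.15 -0.02] op 0.0294 q [-0.09  0.54  1.24  0.    1.36 -0.26]
```

View pics/w23d.png

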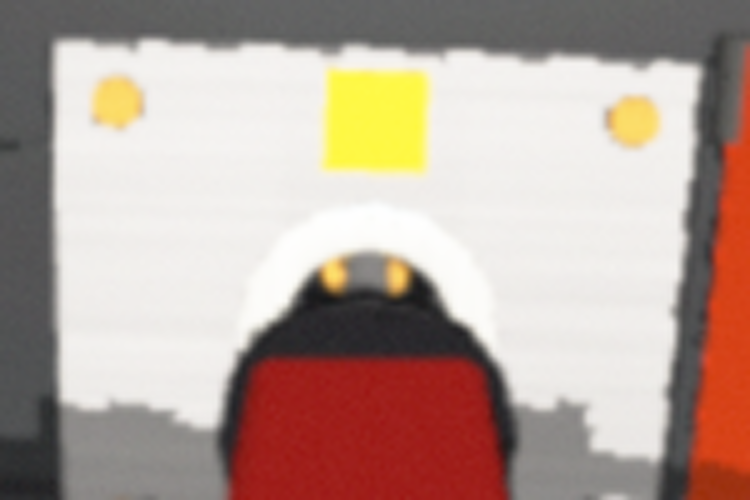

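View pics/s23c.png

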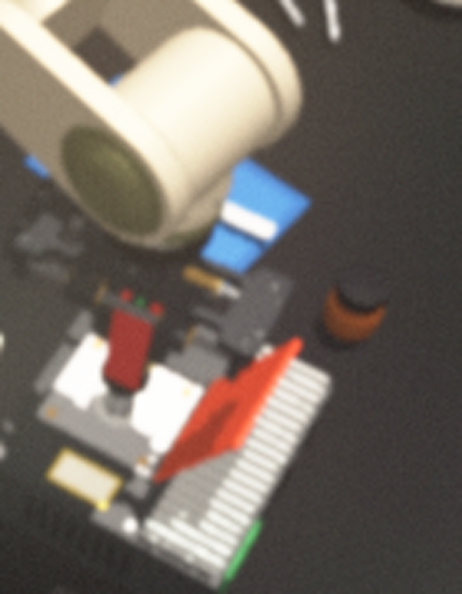

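```bash
python3 - <<'E'
from h import *
d=load('s23'); c,s=np.cos(.129),np.sin(.129)
for th in (1.6,1.7,1.8,1.9,2.0):
    x=.055-.12*np.cos(th); z=.086+.12*np.sin(th); o=[]
    for y in (.05,-.05): o.append(((proj(d,[.6065+c*x-s*y,.0642+s*x+c*y,z])-[340,80])*3.3).round(0).tolist())
    print(th,o)
print('obs (298,342),(240,445)')
E
```

```text
1.6 [[241.0, 303.0], [176.0, 406.0]]
1.7 [[256.0, 311.0], [191.0, 415.0]]
1.8 [[270.0, 320.0], [206.0, 424.0]]
1.9 [[284.0, 330.0], [220.0, 434.0]]
2.0 [[297.0, 340.0], [234.0, 445.0]]
obs (298,342),(240,445)
```

The cover sits at about 2.0 rad, the tool is on the mat, and the probe is pressed and centred. Handing in.

```bash
python3 - <<'E'
from h import *
st(); print(arm.hand_in())
E
```

```text
t23.40 p [0.6053 0.0646 0.2319] R [[-0.167, 0.986, 0.005], [0.986, 0.167, 0.0], [-0.0, 0.005, -1.0]] F [0.02 1.19 0.23] M [-0.01  0.16 -0.06] op 0.0297 q [-0.09  0.54  1.24  0.    1.36 -0.26]
the job is handed in; nothing more can be done
None
```

I finished the whole sequence and handed it in at 23.4 s of the 72 s allowed. The hand-in gave no verdict.

**What was done:** I took the opening tool farthest from the base, the one on the mat. I levered the cover up from the slot and pushed it right back, then laid the tool on the mat again. I then lifted the probe, lowered it down the guide hole and pressed it on the terminal, with the gripper still closed on it.

**Last checks:**
- **Cover:** the free edge matches an angle of about 2.0 rad in the scene image, at its stop.
- **Tool:** it was lying flat and released on the mat after I let go, and the blade still shows there in the last scene image.
- **Spring tip:** the wrist force rose about 2.1 N from its value before contact, which means roughly 3 mm pushed in. The height of the arm gives about 4 mm. Both are well inside the 1.5–6.8 mm limit.
- **Upright:** the gripper tilt is about 0.005 rad, against a limit of 0.07.
- **Centring:** the nose sits centred between the visible terminal edges in the last wrist image.
- **Bystanders:** I never moved close to the spool, the jar or the breaker, and saw no sign that they had moved. I did not re-measure their positions.

**Disagreement:** the wrist and scene cameras differed by 1–3 mm on the tip's sideways offset, mostly in y. I favoured the wrist camera, so the tip should be within about 1–2 mm of the hole's axis, against a 4 mm limit.

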